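# Close the grease gun, snap it onto a leaning nipple and hold it pressed

## Robot

A 6-joint arm with a two-finger parallel gripper is mounted at the origin on a cart in front of the work surface, level with it; the furniture and walls round the work are solid. World frame = base frame: x ahead of the robot, y to its left, z up, the work surface at z = 0. Lengths are in m, angles in rad, forces in N, time in s.
With the tool pointing down it reaches from about 0.25 to 0.725 m from the base axis. Payload 9.7 kg.
Tool frame: the origin (TCP) lies at the very end of the fingers, on their centre line; the grasp point (between the pads) lies 19 mm behind it; y points along the fingers, x is the direction in which the jaws open and shut, and the axes are right-handed (so a half turn about y gives the same grasp; the last joint's range is limited). The gripper opens to 85 mm and grips with 20 to 120 N. Pads are 22 mm wide; open, the fingers measure 114 mm over their backs; the gripper's body (76 mm by 85 mm) begins 54 mm behind the grasp point. The pads swing forward as they close: fully open they stand 13 mm farther back than shut.
Start: joints at [-1.28, 0.087, 0.176, 1.66, 0, 1.571], TCP at [0.158, -0.527, 0.231] pointing down, gripper open.
Joint ranges: [-3.13, 3.13], [-0.85, 1.81], [-1.15, 1.24], [-2.2, 2.28], [-1.44, 1.52], [-3.14, 3.14]. Speed limits (rad/s): [2.22, 2.22, 2.57, 3.14, 3.14, 3.14].

## Interface

Orientations are given as a 3x3 rotation matrix whose columns are the frame's x, y, z axes.
In Python, from station import * gives the robot as it stands.
- The arm moves only by the tool jog_arm, never from a script. Its arguments are lists of equal length, an entry for each row: "delta_pos": the shift along the tool's x, y, z as a fraction of full scale, a list of three; "angular": the turn, a rotation vector about the tool's x, y, z as a fraction of full scale, a list of three; "claw": the opening, from 0 (shut) to 1 (fully open). A call has 1 to 20 rows; each row shifts and turns the commanded pose from where the row before left it, along the tool's axes as they then stand; what a row does not reach is not made up. Full scale, the value 1, is 0.025 m for a shift and 0.1 rad for a turn. A row lasts 1/12 s, in which the tool goes at most 41.7 mm and 7.16 degrees, less where a joint would pass 70% of its speed; a pose out of reach is approached as far as the arm can. A call with a number of a shift or a turn outside -1 to 1 is refused whole. A call with a gripper value outside its range is refused whole. The fingers move at their own pace and stop on an object; "force" is the grip in N (left out, the last holds). Time passes only in rows, so rows that do not move let the fingers close. It gives the time, the measured TCP pose, the force and the opening at its end, in the units of the state.
- sense(): the state, without advancing time (a new reading comes with each control period).
- get_image(name): name is "scene" or "top" or "wrist"; returns the picture (480x640x3 uint8, blue, green, red); there is no depth.
- camera_params(name): a dict with "fx", "fy", "cx", "cy" (pixels), "R" (3x3) and "t" (3): a world point X has camera coordinates R X + t. Camera axes: x right, y down, z forward; pixel columns grow to the right and rows downward; lengths in m; the calibration is good to about 2 mm. The wrist camera is an equidistant fisheye: a pixel r from the principal point sees the ray r / f radians off the axis. A picture is of the moment at which its call begins: read the wrist's pose just before it. camera_params takes no time and is no camera call; for the wrist camera it gives the pose at the moment of the call.
- hand_in(): hands the job in, once; it reports no verdict.
The state is a dict: "clock": time; "q": joint angles; "joint_vel": joint speeds; "tau": joint torques, N m; "tool_pos": TCP position; "tool_rot": TCP orientation; "contact_force": force on the tool from outside, world axes, zero at the start; "moment": the same for the moment, N m; "width": finger opening in m.
Only numpy, scipy, OpenCV 4.12 (cv2) and the standard library are available. Lean on these libraries where they do the work, as an engineer would, in place of code of your own. Each camera call takes 0.05 s, during which the arm holds its last target.

## Task

The yellow filler cap of the small red push-type grease gun stands proud: press it down until it is fully home while the gun stands in its grey dock. Then lift the gun out, set its coupler squarely onto the leaning brass grease nipple of the blue bearing block and push along the nipple's axis until it snaps on and the gun's spring-loaded nozzle is pressed about half of its travel into the gun. Finish while still gripping the gun and holding it pressed against the spring; leave the chisel, the pliers and the black packing block where they lie.

Things in the scene. Friction and masses are not known exactly. Their poses are not given: they have to be found in the camera images.
- gun_grip (a point): point on the axis of the loose grease gun, in its red square grip (30 x 30 mm, faces square to this point's x and y), 4 mm above the grip's middle. z points up the gun's axis. Along z from here: dark collar (46 mm wide) -30 to -22 mm, grip -22 to +14, dark head (39 mm) +14 to +20, then the yellow cap. About 0.4 kg. It stands upright, collar on the dock's top, nozzle in the dock's bore.
- cap_top (a point): centre of the top of the yellow filler cap (36 mm wide, 11 mm tall) at the gun's upper end; 37.5 mm from gun_grip along the gun's axis when fully out, 31.5 mm when home.
- cap (a joint): how far the cap is pressed on, m: starts at 0 to 0.0015 (standing proud), 0.006 is the stop, fully home. A tight slide: moves at about 6 N and stays where it is left.
- nozzle (a joint): how far the nozzle is pushed into the gun, m: 0 is out (spring), 0.012 is the stop. Spring: starts to move at 11 N, then 0.5 N per mm (14 N at 0.006). It springs out again when the push ends.
- coupler_mouth (a point): centre of the open lower end of the steel coupler (31 mm outer width) at the nozzle's end, 88 mm below gun_grip along the gun's axis with the nozzle out. The mouth is flared: 27 mm wide at the rim, narrowing over 7 mm to a 17 mm bore; its z axis is the gun's axis, upward.
- coupler_seat (a point): centre of the floor of the coupler's bore, 22 mm above the mouth and 66 mm below gun_grip with the nozzle out. Four spring balls in the bore snap behind the nipple's head (at about 4 to 9 N) when the nipple's tip is within about 2 mm of this floor; the tip then bottoms on it and further push drives the nozzle into the gun.
- nipple_tip (a point): tip of the brass grease nipple, which is fixed to the bearing block. z points out along the nipple's axis, away from the block; the axis leans 20 degrees from vertical, roughly toward the robot. Head 14 mm wide, tapering over 9 mm to 6 mm at the tip; 9 mm neck below the head; hexagon 17 mm wide from 24 mm below the tip.
- bearing: blue bearing block screwed to the bench (does not move): base 106 x 50 x 14 mm, round housing 64 mm across with its centre 40 mm up, short steel shaft through it along y. Origin: centre of its underside. The nipple leans to its -x; its tip is 64 mm from the housing's centre (22 mm to -x, 100 mm above the bench).
- dock: grey dock block for the gun, screwed to the bench (does not move): 64 x 64 mm, its top 68 mm above the bench, on a 100 x 84 mm dark foot; upright bore 37 mm wide. Origin: centre of its underside. The gun must be lifted at least 60 mm to clear it.
- chisel: chisel with wooden handle, 187 mm long, lying on the bench (bystander, leave it). Origin: centre of its underside.
- pliers: flat-nose pliers, 130 mm long, lying on the bench (bystander, leave it). Origin: centre of its underside.
- packer: black plastic packing block, 45 x 62 x 28 mm, lying on the bench (bystander, leave it). Origin: centre of its underside.
There are look-alikes about, which are no part of the job. Of the things that look like the part that bears gun_grip, the middle-sized one is meant.

How it is judged:
On the way, in this order (a step that is already met when the one before it is completed fails the run):
1. the yellow cap is pressed fully home on the gun while the gun stands in the dock (value of joint cap above 0.005 m and horizontal distance between gun_grip and dock below 0.02 m and height (world z) of gun_grip below 0.104 m), for 0.2 s.
2. the coupler has snapped squarely onto the nipple (distance between coupler_seat and nipple_tip below 0.003 m and angle between the z axis of coupler_seat and the z axis of nipple_tip, either way round below 0.12 rad), for 0.2 s.
At the end, for the whole second after the job is handed in: finishes holding: fingers grip the gun (over 3 N), nipple tip within 3 mm of the floor of the coupler's bore, axes within 0.12 rad, nozzle held in by more than 4.5 mm of its 12 mm, cap home (within 1 mm of its stop) (all of step 2 and value of joint cap above 0.005 m and value of joint nozzle above 0.0045 m and contact force between the fingers and gun above 3 N); the arm keeps its last pose, push and grip.
It fails at once if the chisel is moved by more than 30 mm (distance of chisel from where it was at the start of the episode above 0.03 m).
It fails at once if the pliers is moved by more than 30 mm (distance of pliers from where it was at the start of the episode above 0.03 m).
It fails at once if the black packing block is moved by more than 30 mm (distance of packer from where it was at the start of the episode above 0.03 m).
It also fails if it takes over 45 s, if anything falls off the work surface, if the arm or the gripper's body presses on something with over 40 N, if the wrist force passes 120 N, or if a joint passes its speed limit or range.

## Working session

There is one attempt and no reset: what is moved stays moved. The work goes in short steps, Python scripts to look and compute and a tool call to move; the robot and the scene stay as the last step left them, time stands still between calls to the robot, and variables do not carry over. Pictures are saved under pics/ and viewed, and the job is handed in when it is done.

Besides the shell and the picture viewer there is one more tool, called by a JSON object that holds its "name" and its "arguments". jog_arm: Moves the arm, as the interface text tells. Shift numbers are shares of 0.025 m and turn numbers shares of 0.1 rad, none past 1 either way. Its arguments: {"type":"object","properties":{"delta_pos":{"type":"array"},"angular":{"type":"array"},"claw":{"type":"array"},"force":{"type":"number"}},"required":["delta_pos","angular","claw"]}

```bash
ls; mkdir -p pics; python3 - <<'E'
from station import *
import cv2
for n in("scene","top","wrist"):
    p=camera_params(n);cv2.imwrite(f"pics/{n}0.png",get_image(n));print(n,p)
print(sense())
E
```

```text
pics
scene {'fx': 564.4168541083172, 'fy': 564.4168541083172, 'cx': 323.96334579072214, 'cy': 238.77170024883733, 'R': array([[-0.86506377, -0.50154571, -0.01079669],
       [-0.34188985,  0.60516671, -0.71894686],
       [ 0.36711851, -0.6182436 , -0.69498119]]), 't': array([0.47168189, 0.22906065, 1.14615854])}
top {'fx': 520.597398334849, 'fy': 520.597398334849, 'cx': 324.8073887911537, 'cy': 232.49243006246374, 'R': array([[ 7.37205599e-04, -9.99999625e-01,  4.55546723e-04],
       [-9.96978127e-01, -7.70364543e-04, -7.76789620e-02],
       [ 7.76792838e-02, -3.96904752e-04, -9.96978320e-01]]), 't': array([0.03400017, 0.53029387, 1.36928566])}
wrist {'fx': 371.64829954431775, 'fy': 371.64829954431775, 'cx': 324.2187795491954, 'cy': 237.79404763229087, 'R': array([[ 2.86464792e-01, -9.58090328e-01, -9.19773501e-04],
       [-9.08166479e-01, -2.71843381e-01,  3.18331311e-01],
       [-3.05240184e-01, -9.03554050e-02, -9.47979077e-01]]), 't': array([-0.54886785, -0.0410641 ,  0.37859307])}
{'clock': 0.15, 'q': array([-1.27999880e+00,  8.73337783e-02,  1.75338526e-01,  1.65981982e+00,
       -1.13284950e-05,  1.57076772e+00]), 'joint_vel': array([-1.00744283e-03, -2.81105480e-03,  2.11853352e-03,  1.13070883e-03,
        2.02797676e-05,  9.07527216e-04]), 'tau': array([-8.48062245e-04, -5.20763218e+01,  4.65042937e+01,  1.39435221e-02,
        1.49554813e-05,  1.62459742e-05]), 'tool_pos': array([ 0.15764055, -0.5267412 ,  0.2307574 ]), 'tool_rot': array([[ 2.86743607e-01, -3.02943561e-04,  9.58007313e-01],
       [-9.58006819e-01,  9.72724898e-04,  2.86743767e-01],
       [-1.01874474e-03, -9.99999481e-01, -1.12993511e-05]]), 'contact_force': array([-0.68530423,  0.09368523,  0.13029321]), 'moment': array([ 0.00354043,  0.04283409, -0.02210017]), 'width': 0.08526642274418529}
```

View pics/scene0.png

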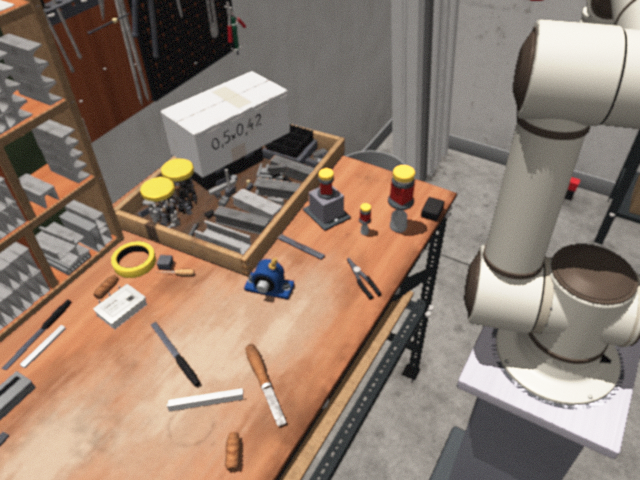

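View pics/top0.png

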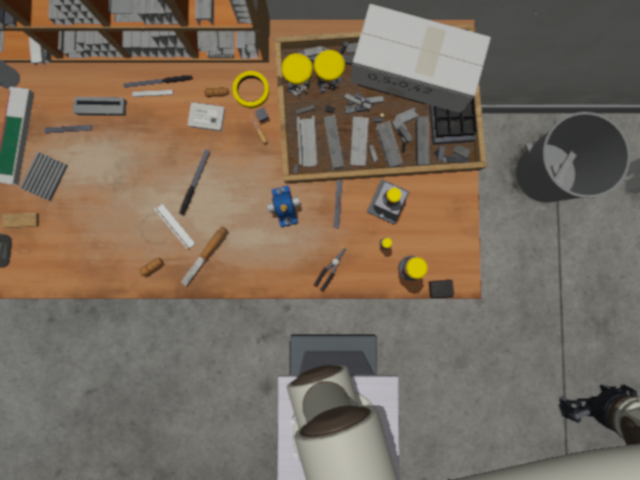

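View pics/wrist0.png

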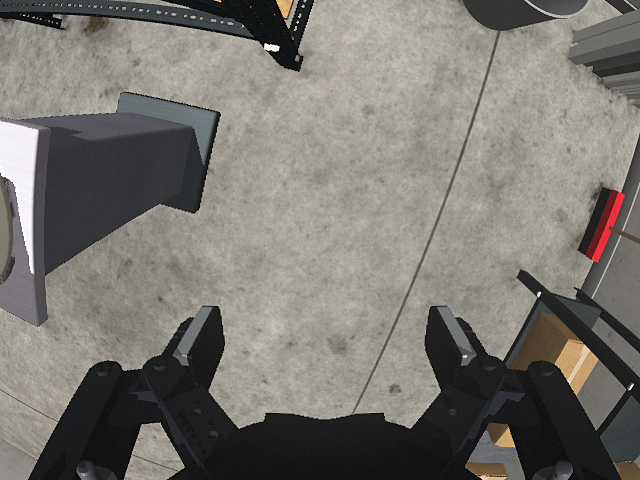

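Candidates for the gun: scene (326,180) / top (394,196), standing in the grey dock; scene (365,215) / top (386,244), tiny; scene (402,185) / top (416,268), big. The middle-sized one stands in the dock, so that is my choice. Next I'll take a close crop and measure it.

```bash
cat > h.py <<'E'
import numpy as np, cv2
from station import *
def ray(n,u,v,p=None):
    p=p or camera_params(n); x=(u-p['cx'])/p['fx'];y=(v-p['cy'])/p['fy']
    if n=='wrist':
        r=np.hypot(x,y); d=np.array([np.sin(r)*x/r,np.sin(r)*y/r,np.cos(r)]) if r>1e-9 else np.array([0,0,1.])
    else: d=np.array([x,y,1.])
    d=p['R'].T@d; return -p['R'].T@p['t'], d/np.linalg.norm(d)
def plane(n,u,v,z,p=None):
    c,d=ray(n,u,v,p); return c+d*(z-c[2])/d[2]
def tri(a,b):
    (c1,d1),(c2,d2)=a,b
    s=np.linalg.lstsq(np.stack([d1,-d2],1),c2-c1,rcond=None)[0]
    P,Q=c1+s[0]*d1,c2+s[1]*d2; return (P+Q)/2,np.linalg.norm(P-Q)
def proj(n,X,p=None):
    p=p or camera_params(n); c=p['R']@np.asarray(X,float)+p['t']
    if n=='wrist':
        th=np.arctan2(np.hypot(c[0],c[1]),c[2]);k=th/np.hypot(c[0],c[1]); return np.array([p['cx']+p['fx']*k*c[0],p['cy']+p['fy']*k*c[1]])
    return np.array([p['cx']+p['fx']*c[0]/c[2],p['cy']+p['fy']*c[1]/c[2]])
def blobs(im,lo,hi,amin=15):
    m=cv2.inRange(cv2.cvtColor(im,cv2.COLOR_BGR2HSV),lo,hi)
    n,l,s,c=cv2.connectedComponentsWithStats(m)
    return m,[(c[i].round(2),s[i]) for i in range(1,n) if s[i][4]>=amin]
E
python3 - <<'E'
from h import *
t=cv2.imread('pics/top0.png');s=cv2.imread('pics/scene0.png')
a=cv2.resize(t[150:300,240:460],None,fx=3.6,fy=3.6,interpolation=cv2.INTER_CUBIC);cv2.imwrite('pics/tc.png',a)
b=cv2.resize(s[150:310,230:450],None,fx=3.6,fy=3.6,interpolation=cv2.INTER_CUBIC);cv2.imwrite('pics/sc.png',b)
for n,im in(('top',t),('scene',s)):
    for lab,lo,hi in(('yel',(22,150,120),(35,255,255)),('blue',(105,120,40),(125,255,255)),('red',(0,170,70),(5,255,255))):
        print(n,lab,[(list(c),list(map(int,q))) for c,q in blobs(im,lo,hi)[1] if c[0]>240 and 150<c[1]<310])
for u,v in((394,196),): print(plane('top',394,196,.135))
E
```

```text
top yel [([np.float64(393.56), np.float64(194.49)], [386, 188, 15, 14, 160]), ([np.float64(386.53), np.float64(242.45)], [382, 238, 10, 10, 85]), ([np.float64(416.36), np.float64(267.43)], [406, 257, 22, 22, 379])]
top blue [([np.float64(283.89), np.float64(205.62)], [273, 187, 24, 39, 485])]
top red []
scene yel [([np.float64(402.81), np.float64(175.7)], [394, 165, 21, 17, 98]), ([np.float64(325.47), np.float64(174.06)], [319, 168, 14, 12, 53]), ([np.float64(365.54), np.float64(208.5)], [361, 206, 10, 6, 26])]
scene blue [([np.float64(270.04), np.float64(279.3)], [245, 260, 48, 38, 721])]
scene red [([np.float64(325.73), np.float64(188.71)], [320, 184, 12, 10, 83]), ([np.float64(400.92), np.float64(194.5)], [391, 185, 23, 20, 268]), ([np.float64(364.45), np.float64(217.08)], [360, 214, 10, 7, 38])]
[ 0.61164305 -0.13591262  0.135     ]
```

View pics/tc.png

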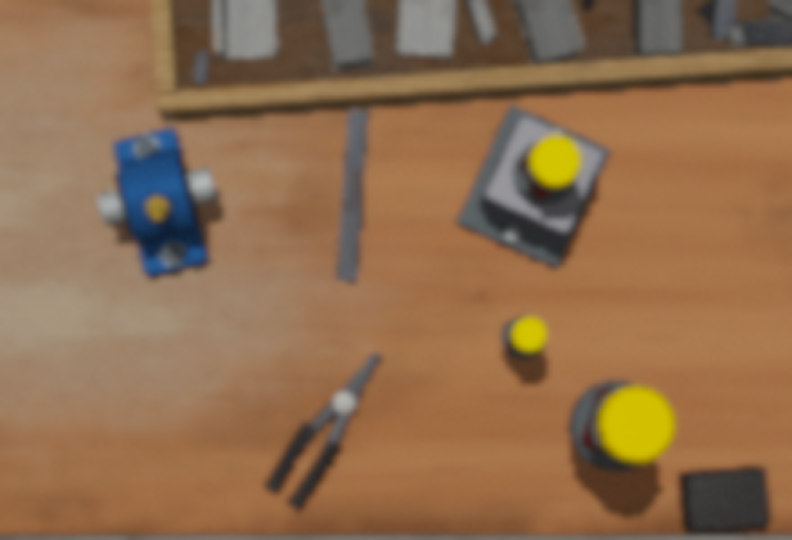

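View pics/sc.png

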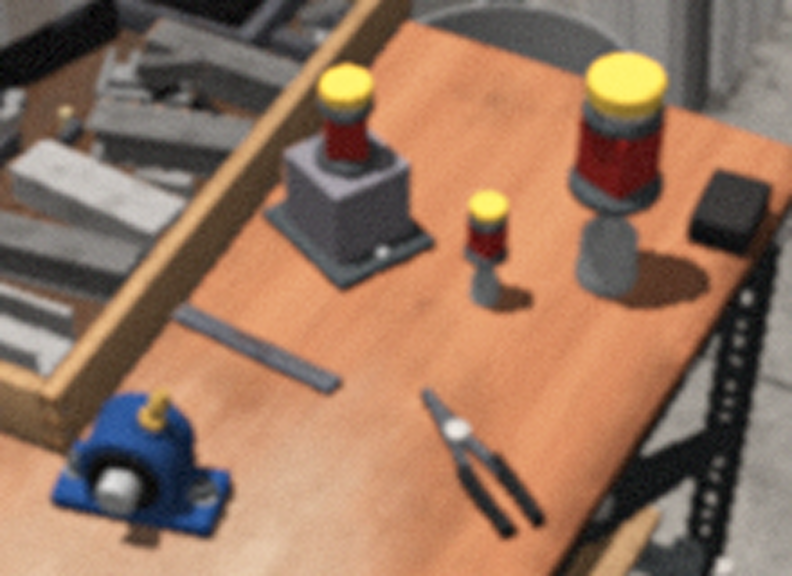

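```bash
python3 - <<'E'
from h import *
s=sense();R=s['tool_rot'];T=s['tool_pos'];p=camera_params('wrist')
c=-p['R'].T@p['t'];print('cam in tool',R.T@(c-T),'cam axis',R.T@p['R'][2], 'camx',R.T@p['R'][0])
im=cv2.imread('pics/wrist0.png')
for x in(-.0427,.0427):
  for z in (-.011,.011):
    for y in (0,-.013,-.022,-.032,-.042,-.052):
        q=proj('wrist',T+R@np.array([x,y,z]),p);print(x,z,y,q.round(0))
cv2.imwrite('pics/wc.png',cv2.resize(im[290:480,60:350],None,fx=2.7,fy=2.7,interpolation=cv2.INTER_CUBIC))
for v,n in((.135,'cap'),):
  print(plane('top',393.56,194.49,.135),plane('scene',326,172.5,.135))
E
```

```text
cam in tool [-0.00072701 -0.14080099  0.08144765] cam axis [ 1.67681167e-04  9.47983109e-01 -3.18320588e-01] camx [ 9.99999920e-01 -2.74489798e-04 -2.90683488e-04]
-0.0427 -0.011 0 [232. 331.]
-0.0427 -0.011 -0.013 [226. 348.]
-0.0427 -0.011 -0.022 [221. 360.]
-0.0427 -0.011 -0.032 [215. 375.]
-0.0427 -0.011 -0.042 [209. 392.]
-0.0427 -0.011 -0.052 [202. 411.]
-0.0427 0.011 0 [227. 289.]
-0.0427 0.011 -0.013 [220. 303.]
-0.0427 0.011 -0.022 [214. 314.]
-0.0427 0.011 -0.032 [207. 328.]
-0.0427 0.011 -0.042 [199. 344.]
-0.0427 0.011 -0.052 [190. 361.]
0.0427 -0.011 0 [419. 331.]
0.0427 -0.011 -0.013 [426. 347.]
0.0427 -0.011 -0.022 [431. 360.]
0.0427 -0.011 -0.032 [437. 375.]
0.0427 -0.011 -0.042 [443. 392.]
0.0427 -0.011 -0.052 [450. 410.]
0.0427 0.011 0 [425. 289.]
0.0427 0.011 -0.013 [432. 303.]
0.0427 0.011 -0.022 [438. 314.]
0.0427 0.011 -0.032 [446. 328.]
0.0427 0.011 -0.042 [454. 343.]
0.0427 0.011 -0.052 [463. 361.]
[ 0.61539403 -0.13486453  0.135     ] [ 0.61580704 -0.13438628  0.135     ]
```

View pics/wc.png

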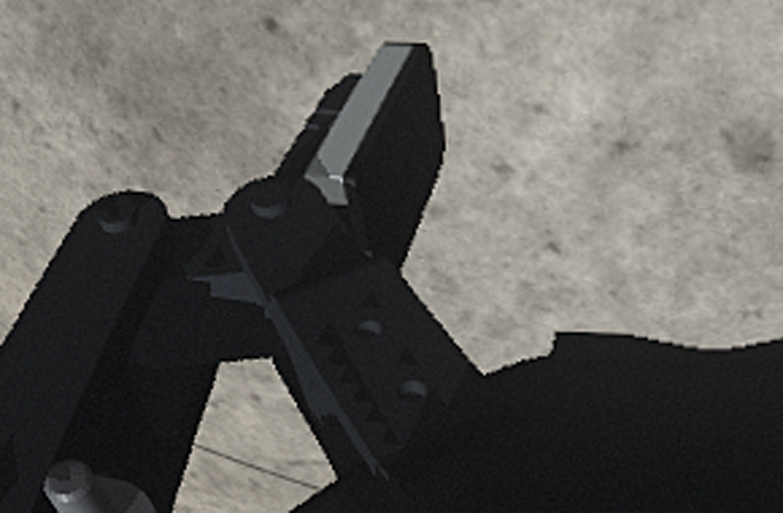

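```bash
python3 - <<'E'
from h import *
print('small',tri(ray('top',386.5,242.5),ray('scene',366,207)))
print('big',tri(ray('top',416.3,267.4),ray('scene',402.8,173)))
print('nip',tri(ray('top',240+157/3.6,150+207/3.6),ray('scene',230+157/3.6,150+397/3.6)))
for n,u,v in(('nutA',147,147),('nutB',173,254)): print(n,plane('top',240+u/3.6,150+v/3.6,.018))
for n,u,v in(('shA',108,207),('shB',203,185)): print(n,plane('top',240+u/3.6,150+v/3.6,.05))
for u,v in((517,108),(608,150),(556,265),(460,222)): print('foot',plane('top',240+u/3.6,150+v/3.6,.01))
E
```

```text
small (array([ 0.49969851, -0.12276041,  0.08318698]), np.float64(0.0005806457800191516))
big (array([ 0.4370191 , -0.18217113,  0.16847   ]), np.float64(0.0025773491310564305))
nip (array([0.58839598, 0.13921781, 0.09172757]), np.float64(4.500697638306569e-05))
nutA [0.64284817 0.15284083 0.018     ]
nutB [0.56247877 0.13290241 0.018     ]
shA [0.59361927 0.17821525 0.05      ]
shB [0.60982723 0.10908183 0.05      ]
foot [ 0.67399551 -0.12495842  0.01      ]
foot [ 0.6421228  -0.19313302  0.01      ]
foot [ 0.55523954 -0.15319063  0.01      ]
foot [ 0.58756004 -0.08153074  0.01      ]
```

{"name": "jog_arm", "arguments": {"delta_pos": [[-0.42,0,0.96],[-0.42,0,0.96],[-0.42,0,0.96],[-0.42,0,0.96],[-0.42,0,0.96],[-0.42,0,0.96],[-0.42,0,0.96],[-0.42,0,0.96],[-0.42,0,0.96],[-0.42,0,0.96],[-0.42,0,0.96],[-0.42,0,0.96],[-0.42,0,0.96],[-0.42,0,0.96],[-0.42,0,0.96],[-0.42,0,0.96],[-0.42,0,0.96],[-0.42,0,0.96],[-0.42,0,0.96],[-0.42,0,0.96]], "angular": [[0,0,0],[0,0,0],[0,0,0],[0,0,0],[0,0,0],[0,0,0],[0,0,0],[0,0,0],[0,0,0],[0,0,0],[0,0,0],[0,0,0],[0,0,0],[0,0,0],[0,0,0],[0,0,0],[0,0,0],[0,0,0],[0,0,0],[0,0,0]], "claw": [0,0,0,0,0,0,0,0,0,0,0,0,0,0,0,0,0,0,0,0]}}

```text
clock: 1.82
tool_pos: [0.5581, -0.1871, 0.231]
tool_rot: [[0.287, -0.0, 0.958], [-0.958, 0.0, 0.287], [-0.0, -1.0, -0.0]]
contact_force: [0.0, -0.3, -0.1]
width: 0.0002
```

{"name": "jog_arm", "arguments": {"delta_pos": [[-0.45,0,0.93],[-0.45,0,0.93],[-0.45,0,0.93],[0,0,0],[0,0,0],[0,0,0],[0,0,0],[0,0,0],[0,0,0],[0,0,0],[0,0,0],[0,0,0]], "angular": [[0,0,0],[0,0,0],[0,0,0],[0,0.95,0],[0,0.95,0],[0,0.95,0],[0,0.95,0],[0,0.95,0],[0,0.95,0],[0,0.95,0],[0,0.95,0],[0,0,0]], "claw": [0,0,0,0,0,0,0,0,0,0,0,0]}}

```text
clock: 2.82
tool_pos: [0.5925, -0.2044, 0.2308]
tool_rot: [[-0.347, 0.012, 0.938], [-0.937, 0.05, -0.347], [-0.051, -0.999, -0.006]]
contact_force: [-0.4, -0.1, -0.3]
width: 0.0002
```

```bash
python3 - <<'E'
from h import *
import pickle
p=camera_params('wrist');im=get_image('wrist');cv2.imwrite('pics/w1.png',im);pickle.dump(p,open('w1.pkl','wb'));s=sense();print(s['q'],s['tool_pos'])
E
```

```text
[-0.35283005  0.28535849  0.40287223  1.69444127  0.05097699  3.14060208] [ 0.59303597 -0.20290349  0.23086671]
```

View pics/w1.png

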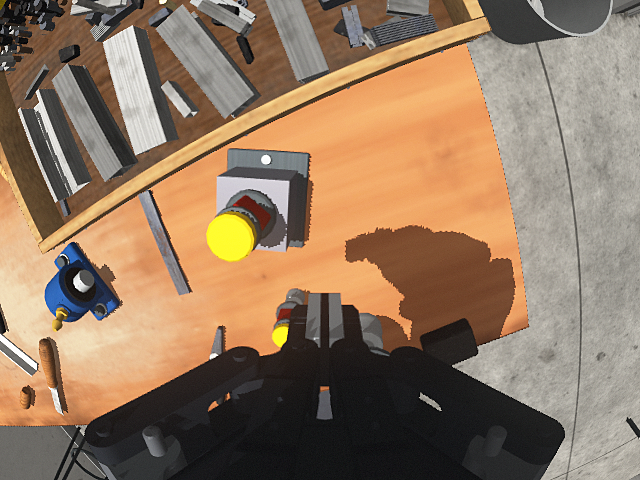

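```bash
python3 - <<'E'
from h import *
im=cv2.imread('pics/w1.png')
cv2.imwrite('pics/w1c.png',cv2.resize(im[130:280,180:330],None,fx=4,fy=4,interpolation=cv2.INTER_CUBIC))
cv2.imwrite('pics/w1b.png',cv2.resize(im[230:340,20:140],None,fx=5,fy=5,interpolation=cv2.INTER_CUBIC))
E
```

```text
(no output)
```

View pics/w1c.png

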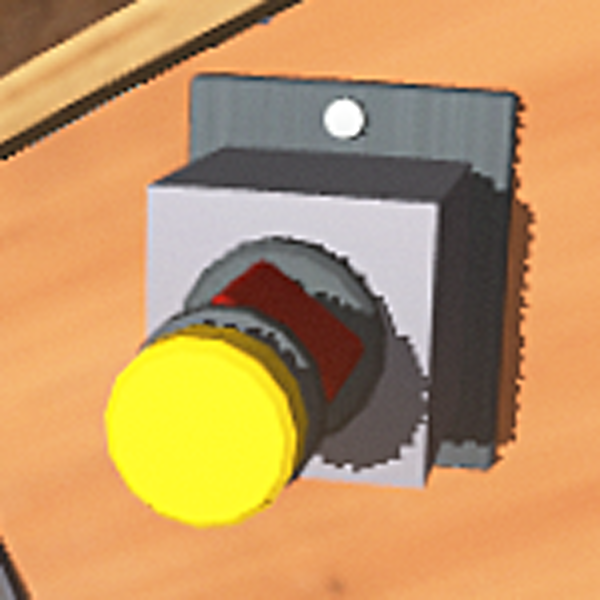

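View pics/w1b.png

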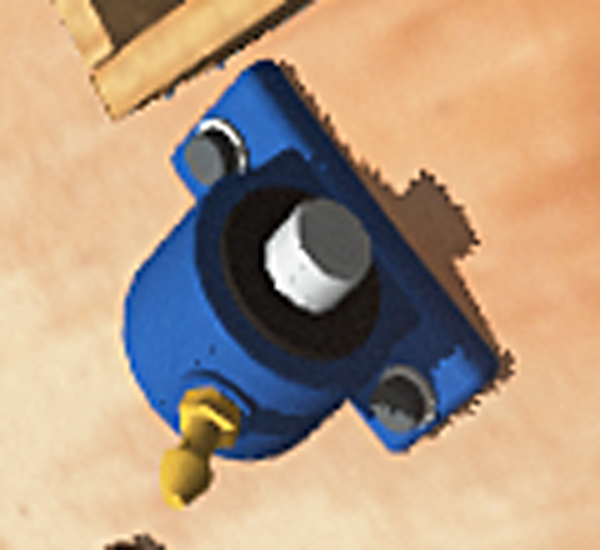

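```bash
python3 - <<'E'
from h import *
import pickle
p=pickle.load(open('w1.pkl','rb'))
f=lambda u,v,z:plane('wrist',180+u/4,130+v/4,z,p)
A=f(265,262,.076);B=f(366,345,.076);C=f(213,301,.076);D=f(328,402,.076)
print(A,B,C,D,np.degrees(np.arctan2(*(B-A)[1::-1])),np.degrees(np.arctan2(*(A-C)[1::-1])),np.linalg.norm(B-A),np.linalg.norm(A-C))
for z,u,v in((.136,200,427),): print('cap',f(u,v,z))
for u,v in((150,185),(439,204),(428,487)):print('dock top',f(u,v,.068))
g=lambda u,v,z:plane('wrist',20+u/5,230+v/5,z,p)
print('nip tip',g(180,505,.1));
a=ray('wrist',20+180/5,230+500/5,p); b=ray('top',240+157/3.6,150+210/3.6)
print('nuts',g(210,152,.02),g(402,398,.02))
E
```

```text
[ 0.6337464  -0.14178601  0.076     ] [ 0.60978801 -0.15514904  0.076     ] [ 0.63004776 -0.1276884   0.076     ] [ 0.60099807 -0.14250368  0.076     ] -150.848974947251 -75.29921734238239 0.02743309842399108 0.014574731138420833
cap [ 0.61792226 -0.13875865  0.136     ]
dock top [ 0.6576622  -0.12168915  0.068     ]
dock top [ 0.63122532 -0.17910929  0.068     ]
dock top [ 0.57357272 -0.15331016  0.068     ]
nip tip [0.58078605 0.13535767 0.1       ]
nuts [0.64429697 0.1518809  0.02      ] [0.56437934 0.12978103 0.02      ]
```

The gun in the dock at w1 (231,240) is the right size and in the dock. Its grip is turned about 45° to the dock: its face edge runs (246,195)→(271,216), which gives faces at azimuth 29° and −61°. The last joint is at its limit, so I'll unwind it the other way before pressing and gripping.

{"name": "jog_arm", "arguments": {"delta_pos": [[0,0,0],[0,0,0],[0,0,0],[0,0,0],[0,0,0],[0,0,0],[0,0,0],[0,0,0],[0,0,0],[0,0,0],[0,0,0],[0,0,0],[0,0,0],[0,0,0],[0,0,0],[0,0,0],[0,0,0],[0,0,0],[0,0,0],[0,0,0]], "angular": [[0,-1,0],[0,-1,0],[0,-1,0],[0,-1,0],[0,-1,0],[0,-1,0],[0,-1,0],[0,-1,0],[0,-1,0],[0,-1,0],[0,-1,0],[0,-1,0],[0,-1,0],[0,-1,0],[0,-1,0],[0,-1,0],[0,-1,0],[0,-1,0],[0,-1,0],[0,-1,0]], "claw": [0,0,0,0,0,0,0,0,0,0,0,0,0,0,0,0,0,0,0,0]}}

```text
clock: 4.53
tool_pos: [0.5941, -0.2, 0.231]
tool_rot: [[0.996, 0.012, -0.087], [0.087, 0.05, 0.995], [0.016, -0.999, 0.049]]
contact_force: [-0.4, 0.9, -0.0]
width: 0.0001
```

```bash
cat >> h.py <<'E'
from scipy.spatial.transform import Rotation as Ro
def to(target_p=None,target_R=None):
    s=sense();R=s['tool_rot'];out={}
    if target_p is not None: out['d/0.025']=(R.T@(np.array(target_p)-s['tool_pos'])/.025).round(3)
    if target_R is not None: out['rot/0.1']=(Ro.from_matrix(R.T@target_R).as_rotvec()/.1).round(3)
    return out
def frame(az,pitchdown):  # tool pointing azimuth az, down by pitch, x horizontal, z up
    a,b=np.radians([az,pitchdown]);y=np.array([np.cos(a)*np.cos(b),np.sin(a)*np.cos(b),-np.sin(b)])
    h=np.array([np.cos(a),np.sin(a),0]);z=h*np.sin(b)+np.array([0,0,np.cos(b)])
    return np.stack([np.cross(y,z),y,z],1)
def st():
    s=sense();print('t',round(s['clock'],2),'q',s['q'].round(3),'p',s['tool_pos'].round(4),'w',round(s['width'],4),'F',s['contact_force'].round(1))
    return s
E
python3 - <<'E'
from h import *
s=st();R=s['tool_rot'];h=np.degrees(np.arctan2(R[1,2],R[0,2]));print(h)
print(to((.6155,-.1365,.16),frame(h,90)))
E
```

```text
t 4.53 q [-0.348  0.285  0.403  1.694  0.051  1.136] p [ 0.5941 -0.2     0.231 ] w 0.0001 F [-0.4  0.9 -0. ]
95.01350424265648
{'d/0.025': array([1.027, 2.974, 2.313]), 'rot/0.1': array([-0.487, -0.004,  0.163])}
```

{"name": "jog_arm", "arguments": {"delta_pos": [[0,0,0],[0.357,0.947,0.818],[0.357,0.947,0.818],[0.357,0.947,0.818],[0,0,0]], "angular": [[-0.487,0,0.163],[0,0,0],[0,0,0],[0,0,0],[0,0,0]], "claw": [0,0,0,0,0]}}

```text
clock: 4.95
tool_pos: [0.6149, -0.1332, 0.1547]
tool_rot: [[0.996, -0.006, -0.085], [0.085, 0.002, 0.996], [-0.006, -1.0, 0.003]]
contact_force: [-0.7, 0.4, -0.9]
width: -0.0002
```

```bash
python3 - <<'E'
from h import *
p=camera_params('wrist');im=get_image('wrist');cv2.imwrite('pics/w2.png',im)
s=st();R=s['tool_rot'];h=np.degrees(np.arctan2(R[1,2],R[0,2]));print(h,R[:,1].round(4))
print(to((.6155,-.1365,.136),frame(h,90)))
m,b=blobs(im,(22,150,120),(35,255,255),400);print([(c,q) for c,q in b])
print(proj('wrist',(.6155,-.1365,.135),p),proj('wrist',s['tool_pos'],p))
E
```

```text
t 5.0 q [-0.216  0.27   0.242  1.548  0.     1.27 ] p [ 0.6149 -0.1348  0.1572] w 0.0003 F [-0.1 -0.3  0.4]
94.8441883252808 [-0.0047  0.0012 -1.    ]
{'d/0.025': array([ 0.022,  0.848, -0.071]), 'rot/0.1': array([-0.015,  0.   , -0.045])}
[(array([150.9 , 222.33]), array([ 133,  204,   37,   38, 1075], dtype=int32)), (array([327.85, 280.7 ]), array([ 292,  256,   71,   53, 2497], dtype=int32)), (array([ 22.62, 352.99]), array([   0,  311,   54,   81, 3164], dtype=int32))]
[326.07732581 299.85661441] [324.88996071 320.22732136]
```

View pics/w2.png

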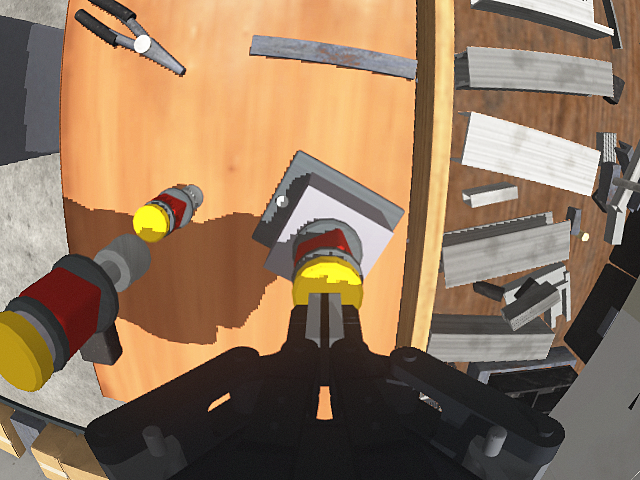

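{"name": "jog_arm", "arguments": {"delta_pos": [[0,0.45,-0.07],[0,0.4,0],[0,0.1,0],[0,0.1,0],[0,0,0]], "angular": [[0,0,0],[0,0,0],[0,0,0],[0,0,0],[0,0,0]], "claw": [0,0,0,0,0]}}

```text
clock: 5.42
tool_pos: [0.6156, -0.1399, 0.1343]
tool_rot: [[0.997, 0.001, -0.08], [0.08, -0.0, 0.997], [0.001, -1.0, -0.0]]
contact_force: [0.4, 0.3, -0.1]
width: 0.0001
```

{"name": "jog_arm", "arguments": {"delta_pos": [[0,0,0.12],[0,0.1,0],[0,0.1,0],[0,0,0]], "angular": [[0,0,0],[0,0,0],[0,0,0],[0,0,0]], "claw": [0,0,0,0]}}

```text
clock: 5.75
tool_pos: [0.6157, -0.1364, 0.1296]
tool_rot: [[0.997, 0.001, -0.081], [0.081, -0.0, 0.997], [0.001, -1.0, -0.0]]
contact_force: [0.0, 0.0, 1.6]
width: 0.0002
```

{"name": "jog_arm", "arguments": {"delta_pos": [[0,0.04,0],[0,0,0],[0,0,0]], "angular": [[0,0,0],[0,0,0],[0,0,0]], "claw": [0,0,0]}}

```text
clock: 6.0
tool_pos: [0.6158, -0.1363, 0.1295]
tool_rot: [[0.997, 0.002, -0.081], [0.081, -0.0, 0.997], [0.002, -1.0, -0.001]]
contact_force: [-1.6, 0.3, 7.8]
width: 0.0001
```

{"name": "jog_arm", "arguments": {"delta_pos": [[0,0.06,0],[0,0,0],[0,0,0]], "angular": [[0,0,0],[0,0,0],[0,0,0]], "claw": [0,0,0]}}

```text
clock: 6.25
tool_pos: [0.616, -0.1364, 0.1294]
tool_rot: [[0.997, 0.004, -0.081], [0.081, -0.001, 0.997], [0.004, -1.0, -0.001]]
contact_force: [-3.8, 0.9, 16.8]
width: 0.0003
```

Cap is home: z=0.1294 under 17 N, against the expected 0.1295. I'll lift and unwind, opening the gripper at the same time.

{"name": "jog_arm", "arguments": {"delta_pos": [[0,-0.8,0],[0,-0.8,0],[0,-0.8,0],[0,-0.8,0],[0,0,0],[0,0,0],[0,0,0],[0,0,0],[0,0,0],[0,0,0],[0,0,0],[0,0,0],[0,0,0],[0,0,0],[0,0,0],[0,0,0],[0,0,0],[0,0,0],[0,0,0],[0,0,0]], "angular": [[0,0,0],[0,-1,0],[0,-1,0],[0,-1,0],[0,-1,0],[0,-1,0],[0,-1,0],[0,-1,0],[0,-1,0],[0,-1,0],[0,-1,0],[0,-1,0],[0,-1,0],[0,-1,0],[0,-1,0],[0,-1,0],[0,-1,0],[0,-1,0],[0,-1,0],[0,-1,0]], "claw": [0,0,0,0,0,1,1,1,1,1,1,1,1,1,1,1,1,1,1,1]}}

```text
clock: 7.92
tool_pos: [0.6156, -0.1362, 0.2064]
tool_rot: [[-0.403, 0.0, -0.915], [0.915, -0.0, -0.403], [-0.0, -1.0, -0.0]]
contact_force: [0.5, 0.2, 0.3]
width: 0.0855
```

{"name": "jog_arm", "arguments": {"delta_pos": [[0,0,0],[0,0,0],[0,0,0],[0,0,0],[0,0,0],[0,0,0],[0,0,0],[0,0,0],[0,0,0],[0,0,0],[0,0,0],[0,0,0],[0,0,0],[0,0,0],[0,0,0],[0,0,0]], "angular": [[0,-1,0],[0,-1,0],[0,-1,0],[0,-1,0],[0,-1,0],[0,-1,0],[0,-1,0],[0,-1,0],[0,-1,0],[0,-1,0],[0,-1,0],[0,-1,0],[0,-1,0],[0,-1,0],[0,-1,0],[0,0,0]], "claw": [1,1,1,1,1,1,1,1,1,1,1,1,1,1,1,1]}}

```text
clock: 9.25
tool_pos: [0.6156, -0.1362, 0.2064]
tool_rot: [[-0.942, 0.0, 0.337], [-0.337, -0.0, -0.942], [-0.0, -1.0, 0.0]]
contact_force: [-0.6, 0.3, -0.2]
width: 0.0857
```

```bash
python3 - <<'E'
from h import *
p=camera_params('wrist');im=get_image('wrist');cv2.imwrite('pics/w3.png',im)
import pickle;pickle.dump(p,open('w3.pkl','wb'))
s=st();R=s['tool_rot'];h=np.degrees(np.arctan2(R[1,2],R[0,2]));print(h)
T=frame(-61,17);g=np.array([.615,-.1368,.094])
print(to((.565,-.05,.21),T)); print(T)
E
```

```text
t 9.3 q [-0.218  0.278  0.347  1.64   0.    -2.126] p [ 0.6155 -0.1363  0.2065] w 0.0852 F [0.2 0.6 0.5]
-70.66195435261535
{'d/0.025': array([ 0.765, -0.142, -3.925]), 'rot/0.1': array([12.708, -1.453,  1.073])}
[[-0.87461971  0.46362575  0.14174462]
 [-0.48480962 -0.83640299 -0.25571405]
 [ 0.         -0.2923717   0.95630476]]
```

View pics/w3.png

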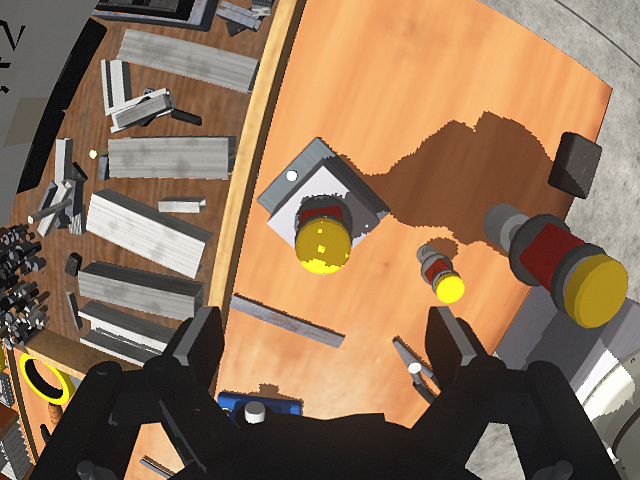

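```bash
python3 - <<'E'
from h import *
im=cv2.imread('pics/w3.png')
cv2.imwrite('pics/w3c.png',cv2.resize(im[180:290,270:380],None,fx=5.4,fy=5.4,interpolation=cv2.INTER_CUBIC))
E
```

```text
(no output)
```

View pics/w3c.png

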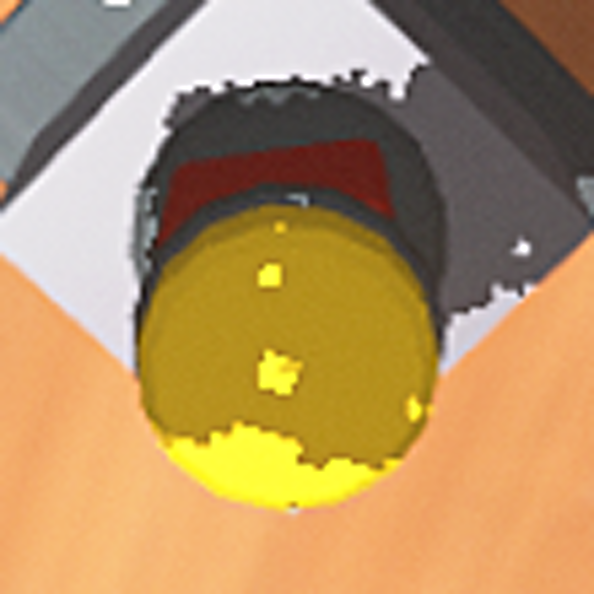

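```bash
python3 - <<'E'
from h import *
import pickle
p=pickle.load(open('w3.pkl','rb'))
f=lambda u,v,z:plane('wrist',270+u/5.4,180+v/5.4,z,p)
A=f(178,165,.076);B=f(378,139,.076)
print(A,B,np.degrees(np.arctan2(*(A-B)[1::-1])),np.linalg.norm(A-B))
print('cap',f(289,358,.1295))
m=(A+B)/2;e=(A-B)/np.linalg.norm(A-B);n=np.array([-e[1],e[0],0]);print('centre',m+.015*n)
E
```

```text
[ 0.63426944 -0.14212351  0.076     ] [ 0.60929551 -0.154996    0.076     ] 27.268245009640438 0.028096232474015034
cap [ 0.61651587 -0.13854217  0.1295    ]
centre [ 0.61491012 -0.13522669  0.076     ]
```

{"name": "jog_arm", "arguments": {"delta_pos": [[0.13,0,-0.85],[0.13,0,-0.85],[0.13,0,-0.85],[0.13,0,-0.85],[0,0,0],[0,0,0],[0,0,0],[0,0,0],[0,0,0],[0,0,0],[0,0,0],[0,0,0],[0,0,0],[0,0,0],[0,0,0],[0,0,0],[0,0,0],[0,0,0],[0,0,0],[0,0,0]], "angular": [[0,0,0],[0,0,0],[0,0,0],[0,-0.76,0],[0,-0.76,0],[0.98,0,0],[0.98,0,0],[0.98,0,0],[0.98,0,0],[0.98,0,0],[0.98,0,0],[0.98,0,0],[0.98,0,0],[0.98,0,0],[0.98,0,0],[0.98,0,0],[0.98,0,0],[0.98,0,0],[0,0,0],[0,0,0]], "claw": [1,1,1,1,1,1,1,1,1,1,1,1,1,1,1,1,1,1,1,1]}}

```text
clock: 10.97
tool_pos: [0.5745, -0.0601, 0.2052]
tool_rot: [[-0.882, 0.451, 0.139], [-0.472, -0.842, -0.261], [-0.001, -0.295, 0.955]]
contact_force: [0.5, 0.6, 0.8]
width: 0.0852
```

```bash
python3 - <<'E'
from h import *
s=st();T=frame(-62,17);g=np.array([.6155,-.137,.094]);print(s['tool_rot'].round(3));print(T.round(3))
print(to(g-.079*T[:,1],T),to(g+.021*T[:,1]))
cv2.imwrite('pics/s4.png',get_image('scene'));cv2.imwrite('pics/w4.png',get_image('wrist'))
E
```

```text
t 10.97 q [ 0.383 -0.155 -0.516  0.873 -1.253 -1.923] p [ 0.5745 -0.0601  0.2052] w 0.0852 F [0.5 0.6 0.8]
[[-0.882  0.451  0.139]
 [-0.472 -0.842 -0.261]
 [-0.001 -0.295  0.955]]
[[-0.883  0.449  0.137]
 [-0.469 -0.844 -0.258]
 [ 0.    -0.292  0.956]]
{'d/0.025': array([-1.000e-03,  1.482e+00, -3.230e+00]), 'rot/0.1': array([ 0.03 ,  0.003, -0.029])} {'d/0.025': array([ 0.011,  5.482, -3.218])}
```

View pics/s4.png

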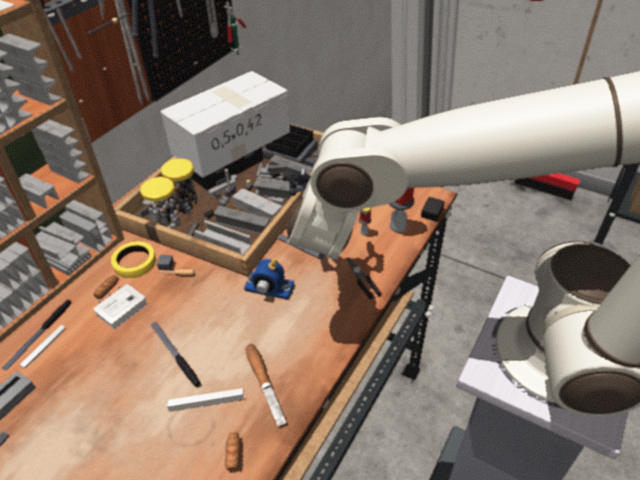

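View pics/w4.png

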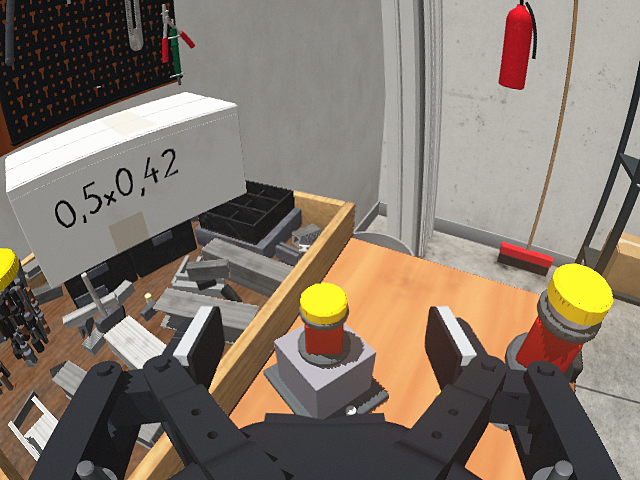

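```bash
python3 - <<'E'
from h import *
print(tri(ray('top',285.3,175.5),ray('scene',241.5,259)))
for z in(.04,.06):print(plane('top',390,171,z),plane('top',480,163,z))
E
```

```text
(array([0.67909336, 0.13892514, 0.04895753]), np.float64(0.0007574862646569217))
[ 0.6927782  -0.13869382  0.04      ] [ 0.71452346 -0.37834822  0.04      ]
[ 0.68881901 -0.13615203  0.06      ] [ 0.71024597 -0.37229841  0.06      ]
```

{"name": "jog_arm", "arguments": {"delta_pos": [[0,0.37,-0.81],[0,0.37,-0.81],[0,0.37,-0.81],[0,0.37,-0.8],[0,0.8,0],[0,0.8,0],[0,0.8,0],[0,0.8,0],[0,0.8,0],[0,0,0],[0,0,0]], "angular": [[0.03,0,-0.03],[0,0,0],[0,0,0],[0,0,0],[0,0,0],[0,0,0],[0,0,0],[0,0,0],[0,0,0],[0,0,0],[0,0,0]], "claw": [1,1,1,1,1,1,1,1,1,1,1]}}

```text
clock: 11.98
tool_pos: [0.6261, -0.1567, 0.0904]
tool_rot: [[-0.884, 0.448, 0.134], [-0.467, -0.846, -0.257], [-0.002, -0.29, 0.957]]
contact_force: [-0.4, 0.5, -0.0]
width: 0.0856
```

```bash
python3 - <<'E'
from h import *
s=st();T=frame(-62,17);g=np.array([.6155,-.137,.094])
print(to(g+.021*T[:,1],T))
cv2.imwrite('pics/w5.png',get_image('wrist'))
E
```

```text
t 11.98 q [ 0.168 -0.044 -0.743  0.069 -1.14  -2.419] p [ 0.6261 -0.1567  0.0904] w 0.0856 F [-0.4  0.5 -0. ]
{'d/0.025': array([ 0.004, -0.059, -0.124]), 'rot/0.1': array([-0.021, -0.022,  0.018])}
```

View pics/w5.png

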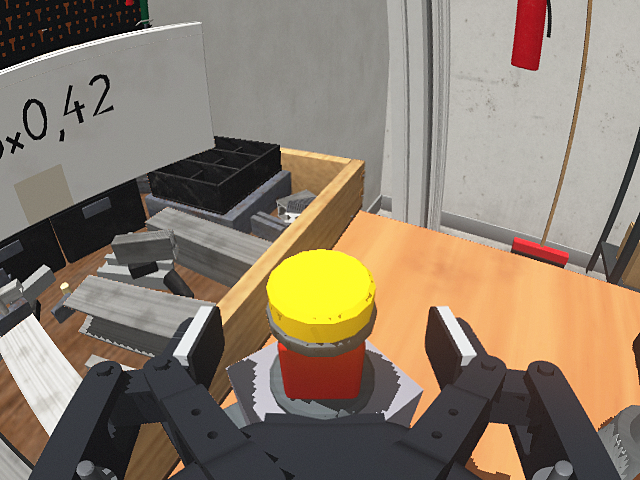

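{"name": "jog_arm", "arguments": {"delta_pos": [[0,-0.06,-0.12],[0,0,0],[0,0,0],[0,0,0],[0,0,0],[0,0,0],[0,0,0],[0,0,0],[0,0,0],[0,0,0],[0,0,0]], "angular": [[0,0,0],[0,0,0],[0,0,0],[0,0,0],[0,0,0],[0,0,0],[0,0,0],[0,0,0],[0,0,0],[0,0,0],[0,0,0]], "claw": [1,1,0,0,0,0,0,0,0,0,0], "force": 100}}

```text
clock: 12.95
tool_pos: [0.6245, -0.1533, 0.0874]
tool_rot: [[-0.883, 0.449, 0.136], [-0.469, -0.845, -0.255], [0.0, -0.289, 0.957]]
contact_force: [-1.2, 4.0, 2.6]
width: 0.0287
```

```bash
python3 - <<'E'
from h import *
s=st();T=frame(-62,17);g=np.array([.6155,-.137,.094])
print(to(g+.021*T[:,1],T));print(s['moment'])
cv2.imwrite('pics/w6.png',get_image('wrist'))
E
```

```text
t 12.95 q [ 0.175 -0.041 -0.747  0.069 -1.144 -2.414] p [ 0.6245 -0.1533  0.0874] w 0.0287 F [-1.2  4.   2.6]
{'d/0.025': array([0.013, 0.049, 0.036]), 'rot/0.1': array([-0.031,  0.002,  0.002])}
[0.69946994 0.31479487 0.22870978]
```

View pics/w6.png

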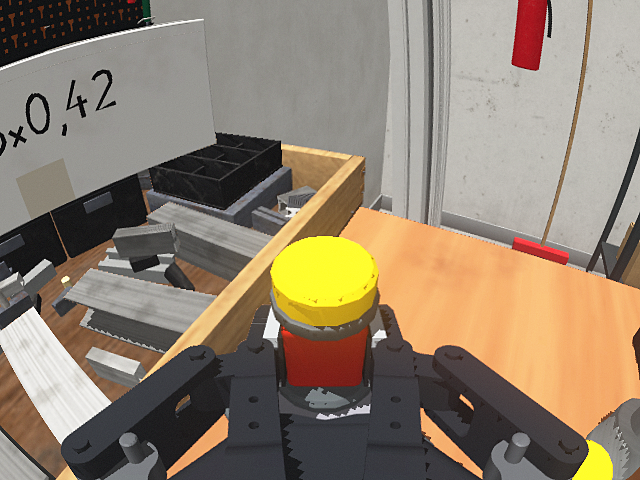

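```bash
cat >> h.py <<'E'
def wrist(p,R,L=.285):
    y=R[:,1];w=np.asarray(p)-L*y;q1=np.arctan2(w[1],w[0])
    r=np.array([np.cos(q1),np.sin(q1),0]);l=np.array([-r[1],r[0],0])
    q5=np.arcsin(y@l);pit=np.arctan2(-y[2],y@r)
    e=np.sin(pit)*r+np.array([0,0,np.cos(pit)])
    phi=np.arctan2(R[:,2]@np.cross(y,e),R[:,2]@e)
    q6=(np.pi+phi+np.pi)%(2*np.pi)-np.pi
    return np.array([q1,pit,q5,q6]),w
E
cat > plan.py <<'E'
from h import *
GA=np.array([0,-.289,.957]);GA/=np.linalg.norm(GA)   # gun axis in tool
GP=np.array([.0003,-.0209,.0048])                     # gun_grip in tool
def npose(beta,lean=20):
    b=np.radians(beta);k=np.radians(lean);return np.array([-np.sin(k)*np.cos(b),-np.sin(k)*np.sin(b),np.cos(k)])
def toolpose(tip,n,psi,dist):
    """dist: gun_grip above tip along n; psi: azimuth of tool heading"""
    h=np.array([np.cos(psi),np.sin(psi),0]);x=np.cross(h,n);x/=np.linalg.norm(x);u=np.cross(n,x) # gun frame x,u(forward),n
    G=np.stack([x,u,n],1)
    gx=np.array([1,0,0]);gx=gx-gx@GA*GA;gx/=np.linalg.norm(gx);T=np.stack([gx,np.cross(GA,gx),GA],1)
    R=G@T.T
    return tip+dist*n-R@GP,R
E
python3 - <<'E'
from plan import *
s=sense();q=s['q'];print(q,q[1]-q[2]+q[3]);
for L in(.27,.285,.3):print(L,wrist(s['tool_pos'],s['tool_rot'],L))
tip=np.array([.582,.136,.1]);n=npose(15)
for a in range(-70,31,10):
    p,R=toolpose(tip,n,np.radians(a),.15);w,c=wrist(p,R);print(a,p.round(3),w.round(2),c.round(3),np.degrees(np.arcsin(-R[2,1])).round(1))
E
```

```text
[ 0.17461047 -0.04108955 -0.74674636  0.06910722 -1.14430322 -2.4138524 ] 0.7747640262226072
0.27 (array([ 0.14776648,  0.73530119, -1.12474975, -2.45739024]), array([0.50324602, 0.0749089 , 0.16547928]))
0.285 (array([ 0.17461047,  0.77476403, -1.14430322, -2.4138524 ]), array([0.49650684, 0.08758725, 0.16982012]))
0.3 (array([ 0.2019306 ,  0.81888245, -1.16340476, -2.36560403]), array([0.48976767, 0.10026561, 0.17416096]))
-70 [0.542 0.106 0.232] [ 0.7   2.36 -1.22 -0.39] [0.425 0.356 0.301] 14.2
-60 [0.545 0.107 0.233] [ 0.72  2.14 -1.34 -0.64] [0.389 0.34  0.287] 11.1
-50 [0.547 0.109 0.234] [ 0.73  1.44 -1.43 -1.38] [0.356 0.317 0.274] 8.1
-40 [0.549 0.111 0.235] [ 0.72  0.48 -1.37 -2.38] [0.327 0.288 0.261] 5.3
-30 [0.551 0.114 0.235] [ 0.7   0.13 -1.2  -2.77] [0.303 0.253 0.249] 2.7
-20 [0.552 0.117 0.236] [ 0.64  0.02 -0.99 -2.92] [0.285 0.214 0.239] 0.5
-10 [0.553 0.12  0.237] [ 0.56 -0.03 -0.74 -3.01] [0.273 0.17  0.231] -1.2
0 [0.554 0.123 0.237] [ 0.43 -0.05 -0.44 -3.07] [0.269 0.125 0.225] -2.5
10 [0.553 0.127 0.237] [ 0.28 -0.05 -0.11 -3.12] [0.273 0.078 0.222] -3.1
20 [0.552 0.13  0.237] [ 0.11 -0.06  0.24  3.12] [0.285 0.032 0.222] -3.1
30 [0.551 0.133 0.237] [-0.03 -0.05  0.56  3.07] [ 0.305 -0.01   0.225] -2.5
```

```bash
cat >> h.py <<'E'
DATA=[([-1.28,.08733,.17534,1.65982,0,0],[.15764,-.52674,.23076]),
([-.35283005,.28535849,.40287223,1.69444127,.05097699,3.1406],[.59303597,-.20290349,.23086671]),
([-.218,.278,.347,1.64,0,-2.126],[.6155,-.1363,.2065]),
([.383,-.155,-.516,.873,-1.253,-1.923],[.5745,-.0601,.2052]),
([.168,-.044,-.743,.069,-1.14,-2.419],[.6261,-.1567,.0904]),
([ 0.17461047,-0.04108955,-0.74674636,0.06910722,-1.14430322,-2.4138524],[.6245,-.1533,.0874]),
([-.216,.27,.242,1.548,0,1.27],[.6149,-.1348,.1572])]
def ydir(q):
    p=q[1]-q[2]+q[3];r=np.array([np.cos(q[0]),np.sin(q[0]),0]);l=np.array([-r[1],r[0],0])
    d=np.cos(p)*r-np.array([0,0,np.sin(p)]);return d*np.cos(q[4])+l*np.sin(q[4])
def row(q):
    M=[[1,0],[0,1]];
    for t in(q[1],q[1]-q[2],q[1]-q[2]+q[3]):
        M+= [[np.cos(t),-np.sin(t)],[np.sin(t),np.cos(t)]]
    return np.array(M).T
def fitarm():
    A=[];b=[]
    for q,t in DATA:
        w=np.array(t)-.285*ydir(q);A.append(row(q));b+= [np.hypot(w[0],w[1]),w[2]]
    A=np.vstack(A);b=np.array(b);c=np.linalg.lstsq(A,b,rcond=1e-3)[0];return c,np.abs(A@c-b).max()
E
python3 - <<'E'
from plan import *
from scipy.optimize import least_squares
c,e=fitarm();print(c.round(4),e)
tip=np.array([.582,.136,.1]);n=npose(15)
for a in(-30,-20,-10,0):
  for D in(.15,.06):
    p,R=toolpose(tip,n,np.radians(a),D);w,cc=wrist(p,R);tgt=np.array([np.hypot(cc[0],cc[1]),cc[2]])
    f=lambda v:row([0,v[0],v[1],w[1]-v[0]+v[1]])@c-tgt
    s=least_squares(f,[-.1,-.7]);print(a,D,w.round(2),'q2,q3',s.x.round(3),'q4',(w[1]-s.x[0]+s.x[1]).round(3),s.cost)
E
```

```text
[-1.000e-04  1.591e-01 -5.000e-04  4.202e-01  5.190e-01  3.650e-02
  1.440e-01  5.000e-04] 0.00012381875359743222
-30 0.15 [ 0.7   0.13 -1.2  -2.77] q2,q3 [-0.486 -1.086] q4 -0.467 1.4410733259406553e-23
-30 0.06 [ 0.67  0.12 -1.17 -2.78] q2,q3 [-0.143 -1.071] q4 -0.804 3.785389795479885e-23
-20 0.15 [ 0.64  0.02 -0.99 -2.92] q2,q3 [-0.59 -1.2 ] q4 -0.593 3.311325589913606e-20
-20 0.06 [ 0.61  0.02 -0.96 -2.92] q2,q3 [-0.165 -1.167] q4 -0.986 2.969104967196666e-20
-10 0.15 [ 0.56 -0.03 -0.74 -3.01] q2,q3 [-0.729 -1.292] q4 -0.592 1.7742140727291793e-23
-10 0.06 [ 0.53 -0.03 -0.71 -3.01] q2,q3 [-0.208 -1.247] q4 -1.067 2.3443126560164594e-19
0 0.15 [ 0.43 -0.05 -0.44 -3.07] q2,q3 [-0.877 -1.363] q4 -0.533 4.873850134050508e-25
0 0.06 [ 0.42 -0.05 -0.42 -3.07] q2,q3 [-0.253 -1.306] q4 -1.1 1.2532919009977578e-20
```

{"name": "jog_arm", "arguments": {"delta_pos": [[0,-0.06,0.2],[0,-0.2,0.67],[0,-0.25,0.83],[0,-0.25,0.83],[0,-0.25,0.83],[0,-0.25,0.83],[0,0,0],[0,0,0]], "angular": [[0,0,0],[0,0,0],[0,0,0],[0,0,0],[0,0,0],[0,0,0],[0,0,0],[0,0,0]], "claw": [0,0,0,0,0,0,0,0], "force": 110}}

```text
clock: 13.67
tool_pos: [0.6245, -0.1538, 0.1967]
tool_rot: [[-0.883, 0.449, 0.136], [-0.469, -0.845, -0.256], [-0.0, -0.29, 0.957]]
contact_force: [-0.5, -0.2, -4.9]
width: 0.0289
```

```bash
python3 - <<'E'
from plan import *
s=st();print(s['tool_rot'].round(3))
for n in('scene','top','wrist'):cv2.imwrite(f'pics/{n}7.png',get_image(n))
t=cv2.imread('pics/scene7.png');cv2.imwrite('pics/s7c.png',cv2.resize(t[80:320,200:440],None,fx=2.5,fy=2.5))
tip=np.array([.582,.136,.1]);n=npose(15)
p,R=toolpose(tip,n,np.radians(-32),.14);print(p,R.round(3),wrist(p,R)[0],to(p,R))
E
```

```text
t 13.67 q [ 0.174 -0.198 -0.645  0.327 -1.144 -2.414] p [ 0.6245 -0.1538  0.1967] w 0.0289 F [-0.5 -0.2 -4.9]
[[-0.883  0.449  0.136]
 [-0.469 -0.845 -0.256]
 [-0.    -0.29   0.957]]
[0.5541795  0.11425211 0.22583567] [[-0.512  0.855 -0.087]
 [-0.82  -0.516 -0.248]
 [-0.257 -0.056  0.965]] [ 0.69958555  0.17219135 -1.23862817 -2.71806859] {'d/0.025': array([ -2.572, -10.686,  -1.892]), 'rot/0.1': array([1.637, 1.631, 5.589])}
```

View pics/s7c.png

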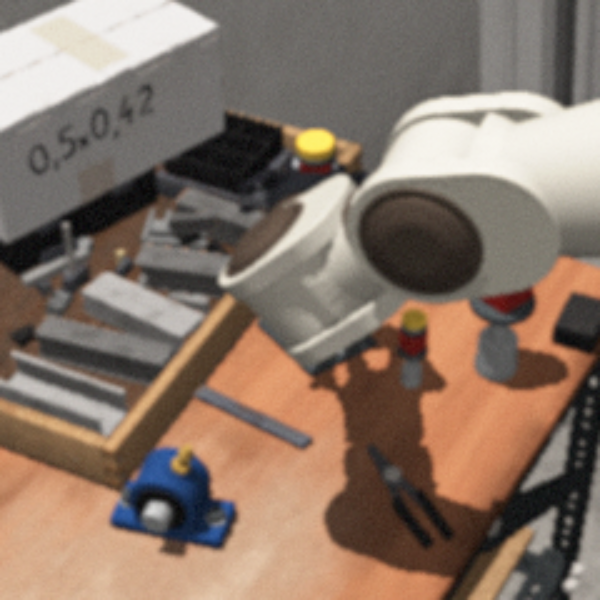

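View pics/wrist7.png

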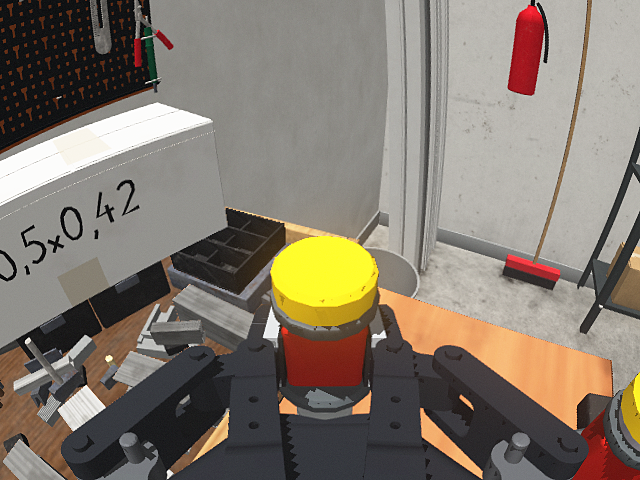

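```bash
python3 - <<'E'
from plan import *
s=sense();p=camera_params('wrist');print('cap pred',proj('wrist',s['tool_pos']+s['tool_rot']@(GP+.0315*GA),p))
im=cv2.imread('pics/wrist7.png');m,b=blobs(im,(24,200,200),(35,255,255),1000);print([(c,q[:4]) for c,q in b])
t=cv2.imread('pics/top7.png')[180:230,265:305];u=cv2.imread('pics/scene7.png')[250:305,240:300]
a=cv2.resize(t,None,fx=10,fy=10,interpolation=cv2.INTER_CUBIC);b=cv2.resize(u,None,fx=9,fy=9,interpolation=cv2.INTER_CUBIC)
c=np.zeros((510,960,3),np.uint8);c[:500,:400]=a;c[:495,410:950]=b;cv2.imwrite('pics/bb.png',cv2.resize(c,(800,425)))
for n,im,o in(('top',cv2.imread('pics/top7.png'),(265,180,305,230)),('scene',cv2.imread('pics/scene7.png'),(240,250,300,305))):
    sub=im[o[1]:o[3],o[0]:o[2]];m,bl=blobs(sub,(15,110,90),(32,255,255),3);print(n,[(c+np.array(o[:2]),q) for c,q in bl])
for b in(13,15,17):
    for L in(0,.012,.024):
        X=np.array([.582,.136,.1])-L*npose(b);print(b,L,proj('top',X).round(2),proj('scene',X).round(2))
E
```

```text
cap pred [324.9472367  257.90260252]
[(array([323.64, 271.93]), array([271, 236, 107,  83], dtype=int32))]
top [(array([289.94, 180.11]), array([18,  0, 16,  2, 18], dtype=int32)), (array([283.39, 207.7 ]), array([16, 25,  5,  6, 23], dtype=int32))]
scene [(array([246.96, 255.23]), array([ 0,  0, 16, 11, 52], dtype=int32)), (array([272.96, 262.96]), array([29,  7,  8, 12, 57], dtype=int32)), (array([242.93, 263.71]), array([ 0, 12,  8,  5, 14], dtype=int32)), (array([240., 267.]), array([ 0, 16,  1,  3,  3], dtype=int32)), (array([243.08, 270.15]), array([ 0, 18,  8,  5, 13], dtype=int32))]
13 0 [284.61 209.6 ] [276.67 257.72]
13 0.012 [284.59 208.58] [275.24 260.97]
13 0.024 [284.58 207.57] [273.84 264.18]
15 0 [284.61 209.6 ] [276.67 257.72]
15 0.012 [284.54 208.59] [275.22 261.02]
15 0.024 [284.47 207.6 ] [273.79 264.27]
17 0 [284.61 209.6 ] [276.67 257.72]
17 0.012 [284.48 208.6 ] [275.2  261.06]
17 0.024 [284.36 207.63] [273.75 264.37]
```

View pics/bb.png

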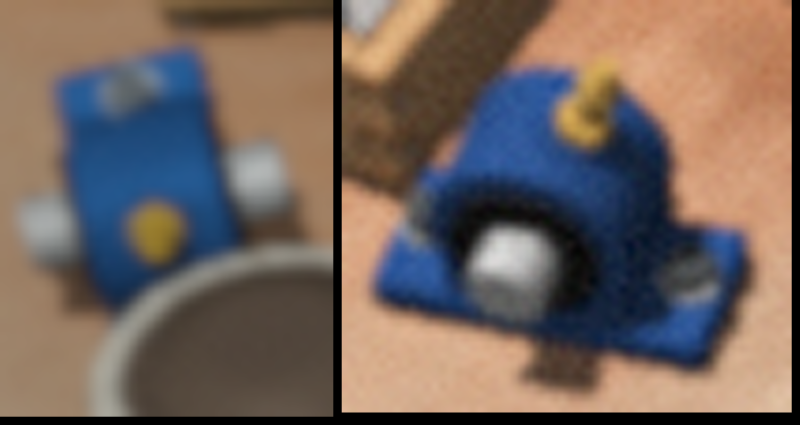

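```bash
python3 - <<'E'
from plan import *
s=sense();p=camera_params('wrist');R=s['tool_rot'];P=s['tool_pos']
b=np.cross(GA,[1,0,0])
def circ(h,rad,off=(0,0,0)):
    return np.array([proj('wrist',P+R@(GP+np.array(off)+h*GA+rad*(np.cos(t)*np.array([1,0,0])+np.sin(t)*b)),p) for t in np.linspace(0,6.28,73)])
c=circ(.0315,.018);print('top face pred bbox',c.min(0),c.max(0))
for h in(.0315,.0205):
    c=circ(h,.018);print(h,c.min(0).round(1),c.max(0).round(1))
for o in((0,0,-.003),(0,-.003,0)):
    c=circ(.0315,.018,o);print(o,c.min(0).round(1),c.max(0).round(1))
im=cv2.imread('pics/wrist7.png');cv2.imwrite('pics/w7c.png',cv2.resize(im[220:420,230:420],None,fx=3,fy=3))
# dock-time image w5: check cap in world (dock) too
E
```

```text
top face pred bbox [269.80295148 227.29126359] [380.06745226 296.52039963]
0.0315 [269.8 227.3] [380.1 296.5]
0.0205 [272.7 251.2] [377.  321.8]
(0, 0, -0.003) [270.3 235.1] [379.6 305.6]
(0, -0.003, 0) [268.5 229.7] [381.4 301.4]
```

View pics/w7c.png

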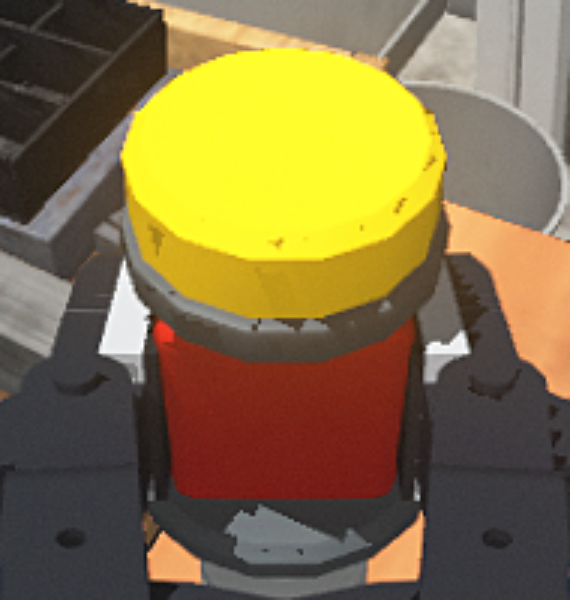

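```bash
python3 - <<'E'
from plan import *
import pickle
p1=pickle.load(open('w1.pkl','rb'))
n=npose(15)
print('mid',tri(ray('top',283.4,207.7),ray('scene',273.2,262.5)))
im=cv2.imread('pics/w1.png')[300:340,40:80];m,bl=blobs(im,(15,110,60),(32,255,255),5);print([(c+np.array([40,300]),q) for c,q in bl])
for X,nm in((np.array([.582,.136,.1]),'a'),(np.array([.584,.1385,.1]),'b')):
    for L in(0,.005,.012,.024): print(nm,L,proj('top',X-L*n).round(1),proj('scene',X-L*n).round(1),proj('wrist',X-L*n,p1).round(1), ((proj('wrist',X-L*n,p1)-[20,230])*5).round(0))
E
```

```text
mid (array([0.5888988 , 0.1403765 , 0.08556577]), np.float64(0.0005876056081327173))
[(array([ 58.88, 318.88]), array([ 12,   8,  16,  24, 231], dtype=int32))]
a 0 [284.6 209.6] [276.7 257.7] [ 55.2 330.2] [176. 501.]
a 0.005 [284.6 209.2] [276.1 259.1] [ 56.5 327. ] [183. 485.]
a 0.012 [284.5 208.6] [275.2 261. ] [ 58.4 322.7] [192. 463.]
a 0.024 [284.5 207.6] [273.8 264.3] [ 61.7 315.4] [208. 427.]
b 0 [283.6 208.8] [275.2 258.1] [ 53.2 329.1] [166. 496.]
b 0.005 [283.6 208.4] [274.6 259.5] [ 54.5 326. ] [173. 480.]
b 0.012 [283.6 207.8] [273.8 261.4] [ 56.5 321.6] [182. 458.]
b 0.024 [283.5 206.8] [272.4 264.7] [ 59.7 314.4] [199. 422.]
```

```bash
python3 - <<'E'
from plan import *
s=sense();tip=np.array([.583,.1375,.1]);n=npose(15)
p,R=toolpose(tip,n,np.radians(-32),.14)
print(to(p,R)['rot/0.1'],wrist(s['tool_pos'],R)[0].round(2))
v=p+.09*R[:,0]+.02*n
print(v,wrist(v,R)[0].round(2),(R.T@(v-s['tool_pos'])/.025).round(3))
cp=camera_params('wrist')
# predicted pixel of tip from view pose
Tc=s['tool_rot'].T@(-cp['R'].T@cp['t']-s['tool_pos']);Rc=cp['R']@s['tool_rot']
q=dict(cp);q['R']=Rc@R.T;q['t']=-q['R']@(v+R@Tc);print(proj('wrist',tip,q),proj('wrist',tip-.024*n,q))
E
```

```text
[1.637 1.631 5.589] [-0.02  0.06 -0.53 -2.85]
[0.50248434 0.04022573 0.22147851] [ 0.63  0.14 -1.17 -2.75] [-4.165 -8.213 -0.433]
[202.51447016 457.8217512 ] [210.35675138 468.32923497]
```

```bash
python3 - <<'E'
from plan import *
s=sense();tip=np.array([.583,.1375,.1]);n=npose(15)
p,R=toolpose(tip,n,np.radians(-32),.14)
cp=camera_params('wrist')
Tc=s['tool_rot'].T@(-cp['R'].T@cp['t']-s['tool_pos']);Rc=cp['R']@s['tool_rot']
def pix(v,R):
    q=dict(cp);q['R']=Rc@R.T;q['t']=-q['R']@(v+R@Tc);return proj('wrist',tip,q).round(0),proj('wrist',tip-.03*n,q).round(0)
for d in(20,25,30,35,40,45):
    Z=Ro.from_euler('z',d,degrees=True).as_matrix();print(d,Z@s['tool_pos'],*pix(Z@s['tool_pos'],Z@s['tool_rot']))
for a in(.09,.12,.15):
  for b in(0,-.04,-.08):
    v=p+R@[a,b,.03];w=wrist(v,R);print(a,b,v.round(3),w[0].round(2),np.hypot(*w[1][:2]).round(3),*pix(v,R))
E
```

```text
20 [0.63867907 0.06874739 0.19365025] [296. 546.] [284. 542.]
25 [0.63025698 0.12415034 0.19365025] [355. 476.] [338. 480.]
30 [0.61703825 0.17860842 0.19365025] [408. 416.] [389. 426.]
35 [0.59912348 0.23170719 0.19365025] [454. 367.] [434. 381.]
40 [0.57664902 0.28304253 0.19365025] [493. 330.] [473. 345.]
45 [0.54978592 0.33222374 0.19365025] [526. 302.] [507. 317.]
0.09 0 [0.506 0.035 0.232] [ 0.6   0.14 -1.14 -2.76] 0.32 [204. 472.] [213. 483.]
0.09 -0.04 [0.472 0.055 0.234] [ 0.72  0.19 -1.26 -2.7 ] 0.305 [215. 435.] [223. 448.]
0.09 -0.08 [0.438 0.076 0.236] [ 0.85  0.31 -1.39 -2.57] 0.296 [225. 403.] [231. 418.]
0.12 0 [0.491 0.01  0.224] [ 0.57  0.12 -1.11 -2.77] 0.293 [167. 466.] [179. 478.]
0.12 -0.04 [0.457 0.031 0.226] [ 0.69  0.17 -1.23 -2.72] 0.278 [181. 431.] [191. 445.]
0.12 -0.08 [0.423 0.051 0.228] [ 0.84  0.29 -1.37 -2.6 ] 0.267 [194. 400.] [202. 415.]
0.15 0 [ 0.476 -0.015  0.216] [ 0.52  0.11 -1.06 -2.78] 0.267 [134. 460.] [147. 473.]
0.15 -0.04 [0.442 0.006 0.218] [ 0.66  0.15 -1.2  -2.74] 0.25 [150. 426.] [161. 440.]
0.15 -0.08 [0.407 0.027 0.221] [ 0.82  0.26 -1.35 -2.63] 0.239 [165. 397.] [174. 412.]
```

{"name": "jog_arm", "arguments": {"delta_pos": [[0,-0.23,0.77],[0,-0.23,0.77],[-0.66,-0.71,-0.21],[-0.66,-0.71,-0.21],[-0.66,-0.71,-0.21],[-0.66,-0.71,-0.21],[-0.66,-0.71,-0.21],[-0.66,-0.71,-0.21],[-0.66,-0.71,-0.21],[-0.66,-0.71,-0.21],[-0.66,-0.71,-0.21],[-0.66,-0.71,-0.21],[-0.66,-0.71,-0.21],[-0.66,-0.71,-0.21],[-0.66,-0.71,-0.21],[-0.66,-0.71,-0.21],[-0.66,-0.71,-0.21],[-0.66,-0.71,-0.21],[-0.66,-0.71,-0.21],[0,0,0]], "angular": [[0,0,0],[0,0,0],[0,-0.113,0.371],[0,-0.113,0.371],[0,-0.113,0.371],[0,-0.113,0.371],[0,-0.113,0.371],[0,-0.113,0.371],[0,-0.113,0.371],[0,-0.113,0.371],[0,-0.113,0.371],[0,-0.113,0.371],[0,-0.113,0.371],[0,-0.113,0.371],[0,-0.113,0.371],[0,-0.113,0.371],[0,-0.113,0.371],[0,-0.113,0.371],[0,-0.113,0.371],[0,0,0]], "claw": [0,0,0,0,0,0,0,0,0,0,0,0,0,0,0,0,0,0,0,0]}}

```text
clock: 15.48
tool_pos: [0.5941, 0.2618, 0.2358]
tool_rot: [[-0.406, 0.874, 0.269], [-0.914, -0.389, -0.114], [0.005, -0.292, 0.956]]
contact_force: [-0.2, -0.2, -3.9]
width: 0.0291
```

```bash
python3 - <<'E'
from plan import *
import pickle
s=st();p=camera_params('wrist');im=get_image('wrist');pickle.dump(p,open('w8.pkl','wb'));cv2.imwrite('pics/w8.png',im);cv2.imwrite('pics/s8.png',get_image('scene'))
tip=np.array([.583,.1375,.1]);n=npose(15);a=proj('wrist',tip,p);print(a,proj('wrist',tip-.024*n,p))
u,v=int(a[0]),int(a[1]);x0=max(0,min(u-70,500));y0=max(0,min(v-60,340));print(x0,y0)
cv2.imwrite('pics/w8c.png',cv2.resize(im[y0:y0+140,x0:x0+140],None,fx=4,fy=4,interpolation=cv2.INTER_CUBIC))
E
```

```text
t 15.48 q [ 0.824 -0.226 -0.591  0.395 -1.133 -2.437] p [0.5941 0.2618 0.2358] w 0.0291 F [-0.2 -0.2 -3.9]
[468.22829309 381.9861871 ] [453.65650879 390.34239434]
398 321
```

View pics/w8.png

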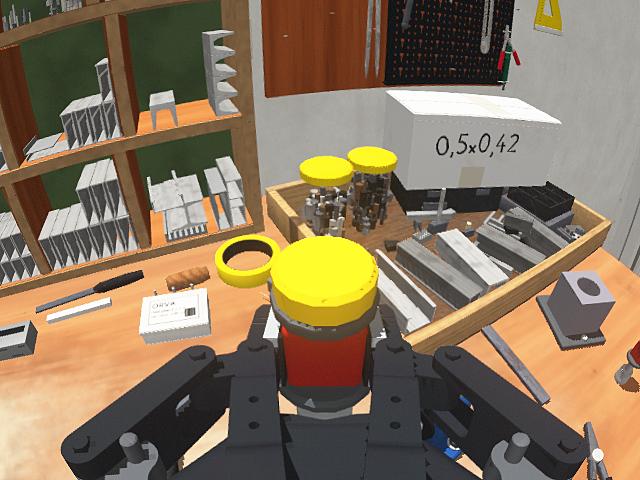

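View pics/w8c.png

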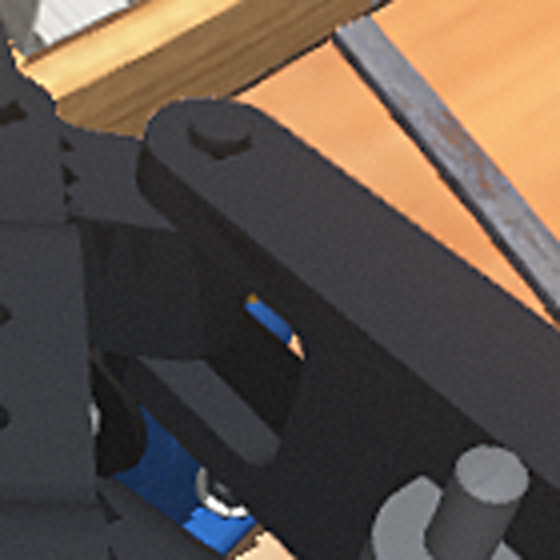

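{"name": "jog_arm", "arguments": {"delta_pos": [[-0.66,-0.71,-0.21],[-0.66,-0.71,-0.21],[-0.66,-0.71,-0.21],[-0.66,-0.71,-0.21],[-0.66,-0.71,-0.21],[0,0.2,-0.65],[0,0.2,-0.65],[0,0,0]], "angular": [[0,-0.113,0.371],[0,-0.113,0.371],[0,-0.113,0.371],[0,-0.113,0.371],[0,-0.113,0.371],[0,0,0],[0,0,0],[0,0,0]], "claw": [0,0,0,0,0,0,0,0]}}

```text
clock: 16.25
tool_pos: [0.5358, 0.3663, 0.1993]
tool_rot: [[-0.227, 0.93, 0.288], [-0.974, -0.22, -0.058], [0.009, -0.293, 0.956]]
contact_force: [0.3, -0.8, -6.3]
width: 0.029
```

```bash
python3 - <<'E'
from plan import *
import pickle
s=st();p=camera_params('wrist');im=get_image('wrist');pickle.dump(p,open('w9.pkl','wb'));cv2.imwrite('pics/w9.png',im);cv2.imwrite('pics/t9.png',get_image('top'))
tip=np.array([.583,.1375,.1]);n=npose(15);a=proj('wrist',tip,p);print(a,proj('wrist',tip-.024*n,p))
u,v=int(a[0]),int(a[1]);x0=max(0,min(u-70,500));y0=max(0,min(v-60,340));print(x0,y0)
cv2.imwrite('pics/w9c.png',cv2.resize(im[y0:y0+140,x0:x0+140],None,fx=4.2,fy=4.2,interpolation=cv2.INTER_CUBIC))
E
```

```text
t 16.25 q [ 1.008 -0.196 -0.639  0.314 -1.129 -2.444] p [0.5358 0.3663 0.1993] w 0.029 F [ 0.3 -0.8 -6.3]
[551.07724762 297.47536896] [536.42148108 309.13791894]
481 237
```

View pics/w9c.png

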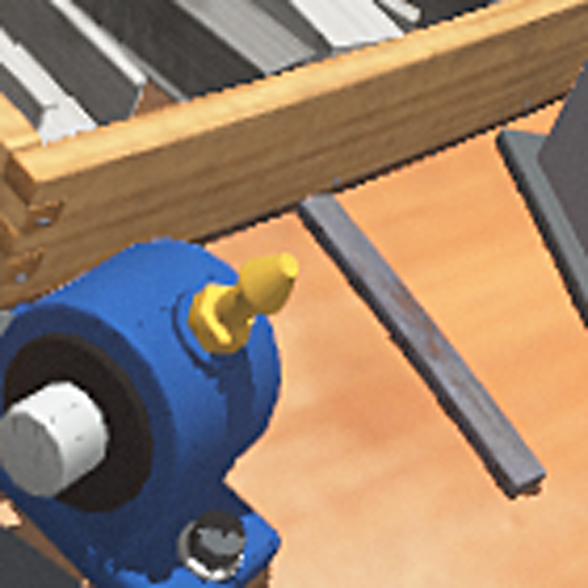

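```bash
python3 - <<'E'
from plan import *
import pickle
p=pickle.load(open('w9.pkl','rb'))
t=(549.8,300.3)
print('plane z.1',plane('wrist',*t,.1,p))
im=cv2.imread('pics/t9.png');m,bl=blobs(im[195:220,272:295],(15,110,90),(32,255,255),3);print([(c+[272,195],q) for c,q in bl])
print('tri top',tri(ray('wrist',*t,p),ray('top',283.5,208.7)),'tri scene',tri(ray('wrist',*t,p),ray('scene',274.9,258.3)))
tip=plane('wrist',*t,.1,p)
for b in(5,10,15,20,25):
  for k in (17,20,23):
    n=npose(b,k);a=proj('wrist',tip-.032*n,p);d=np.array(t)-a;print(b,k,a.round(1),np.degrees(np.arctan2(-d[1],d[0])).round(1),np.linalg.norm(d).round(1))
f=lambda u,v:(481+u/4.2,237+v/4.2)
print('shaft end c',plane('wrist',*f(42,440),.04,p),'nut',plane('wrist',*f(218,550),.02,p))
E
```

```text
plane z.1 [0.58032472 0.14158418 0.1       ]
[(array([283.39, 207.7 ]), array([ 9, 10,  5,  6, 23], dtype=int32))]
tri top (array([0.58355759, 0.13852701, 0.09710439]), np.float64(0.0023679391878392796)) tri scene (array([0.58577678, 0.13529661, 0.09476938]), np.float64(0.003041047821800387))
5 17 [532.2 316.3] 42.4 23.8
5 20 [531.5 314.9] 38.5 23.4
5 23 [530.8 313.4] 34.5 23.1
10 17 [531.7 316.6] 42.0 24.3
10 20 [530.9 315.2] 38.2 24.1
10 23 [530.1 313.8] 34.3 23.9
15 17 [531.2 316.9] 41.8 24.9
15 20 [530.3 315.5] 38.0 24.7
15 23 [529.4 314.2] 34.2 24.6
20 17 [530.8 317.2] 41.7 25.4
20 20 [529.8 316. ] 38.1 25.4
20 23 [528.9 314.6] 34.4 25.4
25 17 [530.4 317.6] 41.9 26.0
25 20 [529.4 316.4] 38.3 26.0
25 23 [528.4 315.2] 34.7 26.1
shaft end c [0.59420743 0.18102228 0.04      ] nut [0.55866049 0.13796623 0.02      ]
```

```bash
python3 - <<'E'
from plan import *
from scipy.optimize import least_squares
s=sense();cp=camera_params('wrist');Tc=s['tool_rot'].T@(-cp['R'].T@cp['t']-s['tool_pos']);Rc=cp['R']@s['tool_rot']
obs=[(.0315,+.018,236),(.0315,-.018,306.5),(.0205,-.018,326),(.014,-.0195,340.7),(-.022,-.015,386),(-.030,-.023,411)]
def pv(h,y,gy,gz,cu,tilt):
    b=np.array([0,.957,.289]);X=GP+np.array([0,gy,gz])+h*GA+y*b
    c=Rc@(X-Tc); c=c+np.array([0,cu,0]); c=Ro.from_rotvec([tilt,0,0]).as_matrix()@c
    th=np.arctan2(c[1],c[2]);return cp['cy']+cp['fy']*th
for name,f in(('gy,gz',lambda v:[pv(h,y,v[0],v[1],0,0)-o for h,y,o in obs]),('gy,cu',lambda v:[pv(h,y,v[0],0,v[1],0)-o for h,y,o in obs]),('gy only',lambda v:[pv(h,y,v[0],0,0,0)-o for h,y,o in obs])):
    r=least_squares(f,[0,0],x_scale=1e-3);print(name,(r.x*1000).round(2),np.round(r.fun,1))
E
```

```text
gy,gz [ 7.13 -6.11] [ 1.2 -2.8  0.6  1.5 -0.  -0. ]
gy,cu [9.18 6.45] [ 1.2 -2.8  0.6  1.5 -0.  -0. ]
gy only [-1.87  0.  ] [-7.  -6.5 -0.6  1.8  3.4  5. ]
```

```bash
python3 - <<'E'
from h import *
im=cv2.imread('pics/w5.png');cv2.imwrite('pics/w5c.png',cv2.resize(im[235:425,225:415],None,fx=4,fy=4,interpolation=cv2.INTER_CUBIC))
E
```

```text
(no output)
```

View pics/w5c.png

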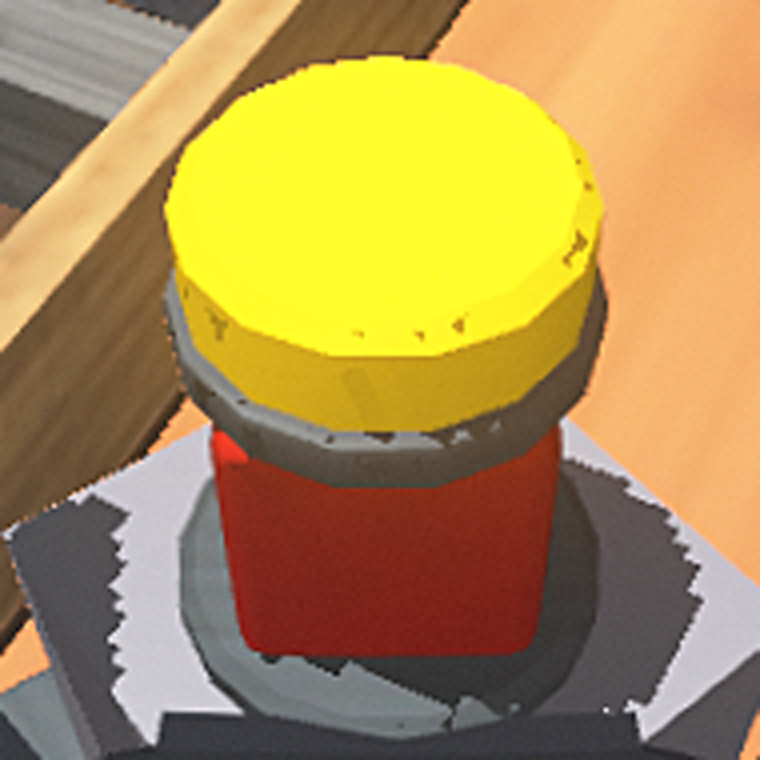

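```bash
python3 - <<'E'
from plan import *
from scipy.optimize import least_squares
s=sense();cp=camera_params('wrist');Tc=s['tool_rot'].T@(-cp['R'].T@cp['t']-s['tool_pos']);Rc=cp['R']@s['tool_rot']
hh=[(.0315,.018),(.0315,-.018),(.0205,-.018),(.014,-.0195),(-.022,-.015),(-.030,-.023)]
o5=[249.2,324,342.7,356.7,398.7,419]; o7=[236,306.5,326,340.7,386,411]
def pv(h,y,P,ax,cu,cf,tilt):
    b=np.array([0,ax[2],-ax[1]]);c=Rc@(P+h*ax+y*b-Tc)+np.array([0,cu,cf])
    c=Ro.from_rotvec([tilt,0,0]).as_matrix()@c;return cp['cy']+cp['fy']*np.arctan2(c[1],c[2])
R5=np.array([[-0.884,0.448,0.134],[-0.467,-0.846,-0.257],[-0.002,-0.29,0.957]]);a5=R5.T@[0,0,1]
G5=R5.T@(np.array([.6155,-.137,.098])-np.array([.6261,-.1567,.0904]));print(G5)
hd=R5.T@np.array([np.cos(np.radians(-62)),np.sin(np.radians(-62)),0])
for nm,f in(('head,cu',lambda v:[pv(h,y,G5+v[0]*hd,a5,v[1],0,0)-o for (h,y),o in zip(hh,o5)]),
 ('head,tiltcam',lambda v:[pv(h,y,G5+v[0]*hd,a5,0,0,v[1])-o for (h,y),o in zip(hh,o5)]),
 ('head,cu,tilt',lambda v:[pv(h,y,G5+v[0]*hd,a5,v[1],0,v[2])-o for (h,y),o in zip(hh,o5)])):
    r=least_squares(f,[0,0,0],x_scale=1e-3);print(nm,(r.x*1000).round(2),np.round(r.fun,1))
# w7: gun axis tilt in tool + shift, camera nominal
def f7(v,cu=0,ct=0):
    ax=Ro.from_rotvec([v[2],0,0]).as_matrix()@GA;return [pv(h,y,GP+np.array([0,v[0],v[1]]),ax,cu,0,ct)-o for (h,y),o in zip(hh,o7)]
r=least_squares(f7,[0,0,0],x_scale=1e-3);print('w7 nominal cam',(r.x*1000).round(2),np.round(r.fun,1))
r=least_squares(lambda v:f7([v[0],0,v[1]]),[0,0],x_scale=1e-3);print('w7 gy,tilt',(r.x*1000).round(2),np.round(r.fun,1))
E
```

```text
[ 0.0001553 -0.023619   0.0007899]
head,cu [12.72 11.83  0.  ] [ 2.4 -3.1 -0.3  0.6 -1.3  2.7]
head,tiltcam [  0.33 -11.77   0.  ] [-5.1 -6.7 -1.2  1.1  3.   8.8]
head,cu,tilt [ 9.11 13.12 29.81] [ 0.4 -1.5  0.8  1.4 -2.6  1.5]
w7 nominal cam [ 6.6  -5.54 12.75] [ 0.3 -2.2  1.1  1.9 -0.5 -0.5]
w7 gy,tilt [-0.59 52.18] [-7.6 -2.2  1.8  3.2 -0.2  0.7]
```

```bash
sed -i 's/^GP=.*/GP=np.array([.0003,-.0200,.0048])/' plan.py; cat >> plan.py <<'E'
TIP=np.array([.583,.138,.1]);N=npose(15);PSI=np.radians(-32)
E
python3 - <<'E'
from plan import *
s=st();p,R=toolpose(TIP,N,PSI,.15);print(p,wrist(p,R)[0].round(2))
print(to(p,R));up=s['tool_pos']+[0,0,.05];print(wrist(up,R)[0].round(2));print((s['tool_rot'].T@[0,0,1]).round(3),(R.T@(p-up)/.025).round(3),(R.T@N).round(3))
c,e=fitarm()
from scipy.optimize import least_squares
for a,D in((-32,.15),(-32,.06),(-36,.15)):
    pp,RR=toolpose(TIP,N,np.radians(a),D);w,cc=wrist(pp,RR);tgt=np.array([np.hypot(cc[0],cc[1]),cc[2]])
    f=lambda v:row([0,v[0],v[1],w[1]-v[0]+v[1]])@c-tgt
    z=least_squares(f,[-.1,-.7]);print(a,D,w.round(2),z.x.round(3),z.cost)
E
```

```text
t 16.35 q [ 1.007 -0.198 -0.635  0.316 -1.13  -2.444] p [0.5367 0.3669 0.2035] w 0.0288 F [ 0.3 -1.  -4.6]
[0.55110678 0.11583168 0.23528288] [ 0.71  0.18 -1.25 -2.71]
{'d/0.025': array([9.652, 2.375, 2.007]), 'rot/0.1': array([ 2.762,  3.167, -2.759])}
[ 1.05  2.   -1.51 -0.88]
[ 0.005 -0.291  0.957] [8.122 5.721 1.743] [ 0.    -0.289  0.957]
-32 0.15 [ 0.71  0.18 -1.25 -2.71] [-0.464 -1.054] 1.9583645922104195e-24
-32 0.06 [ 0.68  0.16 -1.22 -2.73] [-0.138 -1.044] 4.059829680837692e-24
-36 0.15 [ 0.72  0.29 -1.32 -2.58] [-0.433 -0.989] 9.818892676792438e-26
```

```bash
python3 - <<'E'
from plan import *
s=sense();p,R=toolpose(TIP,N,PSI,.15)
R0=s['tool_rot'];P=s['tool_pos']+R0@np.array([0,-.22,.75])*.05;rv=Ro.from_matrix(R0.T@R).as_rotvec()
M=13;st_=Ro.from_rotvec(rv/M).as_matrix();step=(p-P)/M
A=R0;print('rot',(rv/M/.1).round(3))
for i in range(M):
    print((A.T@step/.025).round(2).tolist(),end=',');A=A@st_
    w,_=wrist(P+step*(i+1),A);
    if i%3==0:print(w.round(2))
E
```

```text
rot [ 0.212  0.244 -0.212]
[0.74, 0.22, 0.04],[ 0.99  0.72 -1.15 -2.45]
[0.74, 0.23, 0.05],[0.73, 0.25, 0.06],[0.72, 0.27, 0.08],[ 0.94  0.62 -1.2  -2.49]
[0.71, 0.28, 0.09],[0.71, 0.3, 0.1],[0.7, 0.32, 0.11],[ 0.87  0.48 -1.23 -2.55]
[0.69, 0.34, 0.12],[0.68, 0.35, 0.13],[0.67, 0.37, 0.14],[ 0.8   0.33 -1.25 -2.63]
[0.65, 0.39, 0.15],[0.64, 0.4, 0.15],[0.63, 0.42, 0.16],[ 0.71  0.18 -1.25 -2.71]
```

{"name": "jog_arm", "arguments": {"delta_pos": [[0,-0.22,0.75],[0,-0.22,0.75],[0.74,0.22,0.04],[0.74,0.23,0.05],[0.73,0.25,0.06],[0.72,0.27,0.08],[0.71,0.28,0.09],[0.71,0.3,0.1],[0.7,0.32,0.11],[0.69,0.34,0.12],[0.68,0.35,0.13],[0.67,0.37,0.14],[0.65,0.39,0.15],[0.64,0.4,0.15],[0.63,0.42,0.16],[0,0,0],[0,0,0]], "angular": [[0,0,0],[0,0,0],[0.212,0.244,-0.212],[0.212,0.244,-0.212],[0.212,0.244,-0.212],[0.212,0.244,-0.212],[0.212,0.244,-0.212],[0.212,0.244,-0.212],[0.212,0.244,-0.212],[0.212,0.244,-0.212],[0.212,0.244,-0.212],[0.212,0.244,-0.212],[0.212,0.244,-0.212],[0.212,0.244,-0.212],[0.212,0.244,-0.212],[0,0,0],[0,0,0]], "claw": [0,0,0,0,0,0,0,0,0,0,0,0,0,0,0,0,0]}}

```text
clock: 17.77
tool_pos: [0.5514, 0.1155, 0.2365]
tool_rot: [[-0.513, 0.854, -0.089], [-0.818, -0.517, -0.252], [-0.261, -0.056, 0.964]]
contact_force: [-0.2, 0.7, -4.7]
width: 0.0289
```

```bash
python3 - <<'E'
from plan import *
s=st();
for n in('scene','top'):cv2.imwrite(f'pics/{n}10.png',get_image(n))
print(s['tool_rot'].round(3))
for D in(.15,.11): print(to(*toolpose(TIP,N,PSI,D)))
a=cv2.imread('pics/scene10.png')[160:320,200:400];cv2.imwrite('pics/s10c.png',cv2.resize(a,None,fx=4,fy=3.75,interpolation=cv2.INTER_CUBIC))
E
```

```text
t 17.77 q [ 0.707 -0.467 -1.053 -0.408 -1.246 -2.708] p [0.5514 0.1155 0.2365] w 0.0289 F [-0.2  0.7 -4.7]
[[-0.513  0.854 -0.089]
 [-0.818 -0.517 -0.252]
 [-0.261 -0.056  0.964]]
{'d/0.025': array([ 0.059,  0.008, -0.059]), 'rot/0.1': array([ 0.008, -0.043, -0.01 ])}
{'d/0.025': array([ 0.066,  0.472, -1.59 ]), 'rot/0.1': array([ 0.008, -0.043, -0.01 ])}
```

View pics/s10c.png

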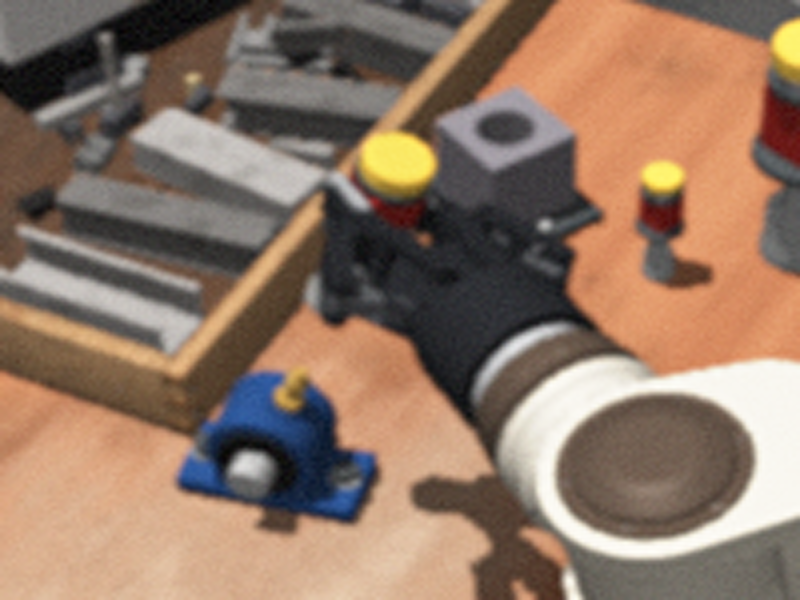

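View pics/top10.png

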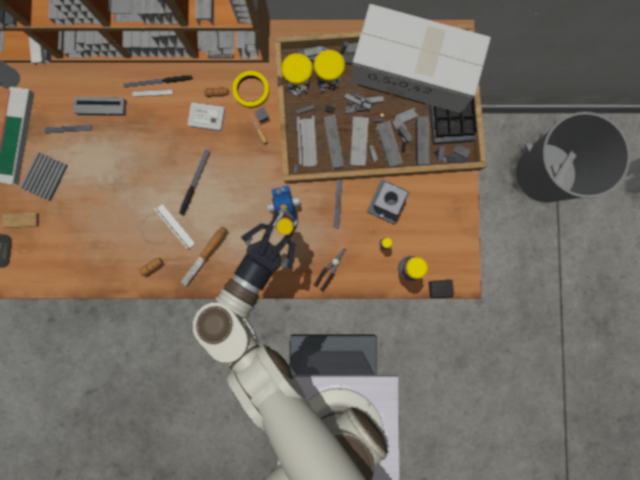

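```bash
python3 - <<'E'
from plan import *
s=sense();C=s['tool_pos']+s['tool_rot']@(GP+.0315*GA);print('pred',C,proj('top',C),proj('scene',C))
im=cv2.imread('pics/top10.png');m,b=blobs(im,(22,150,120),(35,255,255),50);print([(c,q[:4]) for c,q in b if 200<c[1]<240])
im=cv2.imread('pics/scene10.png');m,b=blobs(im,(22,110,120),(35,255,255),50);print([(c,q[:4]) for c,q in b if 270<c[0]<330])
im=cv2.imread('pics/top0.png');
print('before: dock cap', proj('top',(.6155,-.136,.1360)),proj('scene',(.6155,-.136,.1360)))
E
```

```text
pred [0.52341672 0.12271861 0.27234876] [284.4680373  226.64266394] [299.98257269 201.20449724]
[(array([284.68, 226.01]), array([277, 218,  16,  17], dtype=int32))]
[(array([298.49, 202.84]), array([290, 195,  19,  16], dtype=int32))]
before: dock cap [394.07448597 194.3865774 ] [326.44081129 171.84996788]
```

```bash
sed -i 's/^TIP=np.array(\[[^]]*\])/TIP=np.array([.583,.139,.1])/' plan.py; python3 - <<'E'
from plan import *
for D in(.15,.09): print(to(*toolpose(TIP,N,PSI,D)))
E
```

```text
{'d/0.025': array([ 0.027, -0.012, -0.069]), 'rot/0.1': array([ 0.008, -0.043, -0.01 ])}
{'d/0.025': array([ 0.037,  0.683, -2.366]), 'rot/0.1': array([ 0.008, -0.043, -0.01 ])}
```

{"name": "jog_arm", "arguments": {"delta_pos": [[0.04,0,-0.07],[0,0.17,-0.57],[0,0.17,-0.57],[0,0.17,-0.57],[0,0.17,-0.57],[0,0,0],[0,0,0],[0,0,0]], "angular": [[0,-0.04,0],[0,0,0],[0,0,0],[0,0,0],[0,0,0],[0,0,0],[0,0,0],[0,0,0]], "claw": [0,0,0,0,0,0,0,0]}}

```text
clock: 18.53
tool_pos: [0.5704, 0.1222, 0.1789]
tool_rot: [[-0.511, 0.856, -0.086], [-0.821, -0.515, -0.249], [-0.257, -0.056, 0.965]]
contact_force: [-0.3, -0.3, -4.4]
width: 0.0288
```

```bash
python3 - <<'E'
from plan import *
s=st()
for D in(.09,.076): print(to(*toolpose(TIP,N,PSI,D)))
a=get_image('scene');cv2.imwrite('pics/s11c.png',cv2.resize(a[180:310,220:380],None,fx=5,fy=4.6,interpolation=cv2.INTER_CUBIC))
C=s['tool_pos']+s['tool_rot']@(GP+.0315*GA);print(proj('top',C),[(c,q[:4]) for c,q in blobs(get_image('top'),(22,150,120),(35,255,255),50)[1] if 200<c[1]<240])
E
```

```text
t 18.53 q [ 0.689 -0.256 -1.057 -0.633 -1.226 -2.723] p [0.5704 0.1222 0.1789] w 0.0288 F [-0.3 -0.3 -4.4]
{'d/0.025': array([-0.007,  0.019, -0.002]), 'rot/0.1': array([ 0.01 ,  0.003, -0.018])}
{'d/0.025': array([-0.007,  0.181, -0.538]), 'rot/0.1': array([ 0.01 ,  0.003, -0.018])}
[284.04921671 220.67974108] [(array([284.06, 220.17]), array([277, 212,  15,  17], dtype=int32))]
```

View pics/s11c.png

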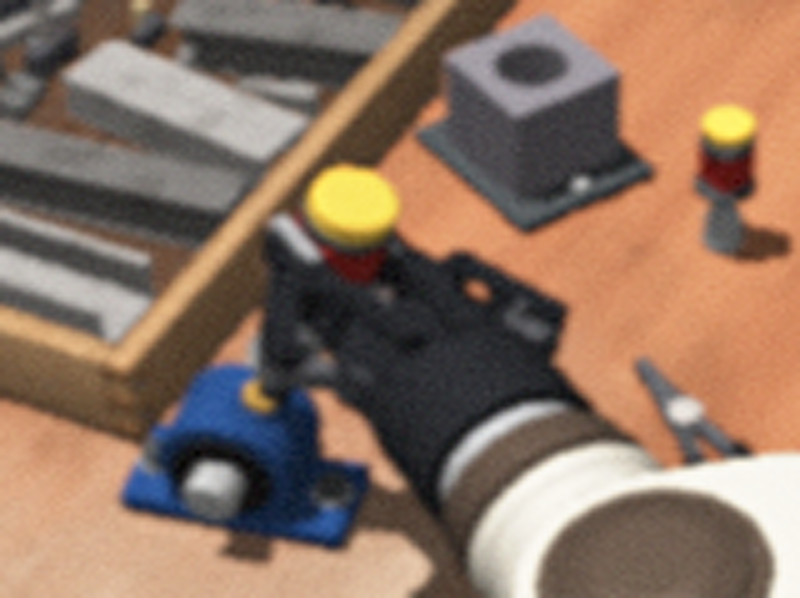

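{"name": "jog_arm", "arguments": {"delta_pos": [[0,0.045,-0.13],[0,0.04,-0.13],[0,0.04,-0.13],[0,0,0]], "angular": [[0,0,0],[0,0,0],[0,0,0],[0,0,0]], "claw": [0,0,0,0]}}

```text
clock: 18.97
tool_pos: [0.5738, 0.1225, 0.1677]
tool_rot: [[-0.511, 0.855, -0.085], [-0.821, -0.515, -0.248], [-0.256, -0.057, 0.965]]
contact_force: [-1.0, -0.6, -5.3]
width: 0.029
```

{"name": "jog_arm", "arguments": {"delta_pos": [[0,0.03,-0.1],[0,0.03,-0.1],[0,0,0]], "angular": [[0,0,0],[0,0,0],[0,0,0]], "claw": [0,0,0]}}

```text
clock: 19.22
tool_pos: [0.5757, 0.1231, 0.1632]
tool_rot: [[-0.511, 0.855, -0.086], [-0.82, -0.515, -0.248], [-0.256, -0.057, 0.965]]
contact_force: [1.5, 0.1, -3.0]
width: 0.0286
```

```bash
cat >> plan.py <<'E'
def rep():
    s=st();g=s['tool_pos']+s['tool_rot']@GP;ax=s['tool_rot']@GA;d=g-TIP
    print('D along',round(d@N,4),'lat',(d-d@N*N).round(4),'ang',np.degrees(np.arccos(min(1,ax@N))).round(2),'F tool',(s['tool_rot'].T@(s['contact_force']-[0,0,-4.6])).round(1),'F along N',round((s['contact_force']+[0,0,4.6])@N,1))
E
python3 -c "
from plan import *
rep()"
```

```text
t 19.22 q [ 0.683 -0.194 -1.052 -0.693 -1.22  -2.726] p [0.5757 0.1231 0.1632] w 0.0286 F [ 1.5  0.1 -3. ]
D along 0.0736 lat [-0.0007 -0.0005 -0.0003] ang 0.07 F tool [-1.3  1.2  1.4] F along N 1.0
```

{"name": "jog_arm", "arguments": {"delta_pos": [[0,0.02,-0.06],[0,0.02,-0.06],[0,0,0]], "angular": [[0,0,0],[0,0,0],[0,0,0]], "claw": [0,0,0]}}

```text
clock: 19.47
tool_pos: [0.5767, 0.1234, 0.1602]
tool_rot: [[-0.511, 0.856, -0.085], [-0.821, -0.515, -0.248], [-0.256, -0.057, 0.965]]
contact_force: [1.9, 0.5, -3.8]
width: 0.029
```

```bash
python3 -c "
from plan import *
rep()"
```

```text
t 19.47 q [ 0.682 -0.182 -1.051 -0.703 -1.219 -2.727] p [0.5767 0.1234 0.1602] w 0.029 F [ 1.9  0.5 -3.8]
D along 0.0704 lat [-0.0007 -0.0005 -0.0003] ang 0.1 F tool [-1.5  1.3  0.5] F along N 0.1
```

{"name": "jog_arm", "arguments": {"delta_pos": [[-0.01,0.04,-0.06],[0,0.02,-0.06],[0,0,0]], "angular": [[0,0,0],[0,0,0],[0,0,0]], "claw": [0,0,0]}}

```text
clock: 19.72
tool_pos: [0.5783, 0.1235, 0.157]
tool_rot: [[-0.511, 0.856, -0.085], [-0.821, -0.515, -0.248], [-0.255, -0.057, 0.965]]
contact_force: [1.8, 0.7, -5.6]
width: 0.0285
```

```bash
python3 -c "
from plan import *
rep()"
```

```text
t 19.72 q [ 0.679 -0.169 -1.049 -0.716 -1.216 -2.728] p [0.5783 0.1235 0.157 ] w 0.0285 F [ 1.8  0.7 -5.6]
D along 0.0669 lat [-0.0003 -0.0008 -0.0002] ang 0.13 F tool [-1.3  1.3 -1.3] F along N -1.6
```

{"name": "jog_arm", "arguments": {"delta_pos": [[0,0.012,-0.04],[0,0.012,-0.04],[0,0,0]], "angular": [[0,0,0],[0,0,0],[0,0,0]], "claw": [0,0,0]}}

```text
clock: 19.97
tool_pos: [0.579, 0.1236, 0.1562]
tool_rot: [[-0.511, 0.855, -0.087], [-0.82, -0.516, -0.249], [-0.257, -0.056, 0.965]]
contact_force: [-2.5, -0.4, -0.6]
width: 0.0288
```

```bash
python3 -c "
from plan import *
rep()"
```

```text
t 19.97 q [ 0.679 -0.161 -1.048 -0.724 -1.217 -2.728] p [0.579  0.1236 0.1562] w 0.0288 F [-2.5 -0.4 -0.6]
D along 0.0658 lat [ 0.0001 -0.0007 -0.    ] ang 0.04 F tool [ 0.5 -2.2  4.2] F along N 4.6
```

{"name": "jog_arm", "arguments": {"delta_pos": [[0,0.012,-0.04],[0,0.012,-0.04],[0,0,0]], "angular": [[0,0,0],[0,0,0],[0,0,0]], "claw": [0,0,0]}}

```text
clock: 20.22
tool_pos: [0.5797, 0.1236, 0.1549]
tool_rot: [[-0.512, 0.854, -0.088], [-0.819, -0.517, -0.249], [-0.259, -0.055, 0.964]]
contact_force: [-8.6, -1.5, 5.9]
width: 0.029
```

```bash
python3 -c "
from plan import *
rep()"
```

```text
t 20.22 q [ 0.678 -0.154 -1.046 -0.732 -1.218 -2.728] p [0.5797 0.1236 0.1549] w 0.029 F [-8.6 -1.5  5.9]
D along 0.0645 lat [ 0.0003 -0.0008  0.    ] ang 0.09 F tool [ 2.9 -7.2 11.3] F along N 12.9
```

{"name": "jog_arm", "arguments": {"delta_pos": [[0.006,0.003,-0.04],[0,0.012,-0.04],[0,0,0]], "angular": [[0,0,0],[0,0,0],[0,0,0]], "claw": [0,0,0]}}

```text
clock: 20.47
tool_pos: [0.5802, 0.1238, 0.1534]
tool_rot: [[-0.512, 0.854, -0.089], [-0.819, -0.517, -0.25], [-0.26, -0.055, 0.964]]
contact_force: [-7.7, -3.3, 6.7]
width: 0.0287
```

```bash
python3 -c "
from plan import *
rep()"
```

```text
t 20.47 q [ 0.678 -0.147 -1.046 -0.739 -1.217 -2.729] p [0.5802 0.1238 0.1534] w 0.0287 F [-7.7 -3.3  6.7]
D along 0.0628 lat [ 0.0003 -0.0007  0.    ] ang 0.15 F tool [ 3.7 -5.5 12.4] F along N 13.5
```

{"name": "jog_arm", "arguments": {"delta_pos": [[0.004,0.008,-0.04],[0,0.012,-0.04],[0,0.012,-0.04],[0,0,0],[0,0,0]], "angular": [[0,0,0],[0,0,0],[0,0,0],[0,0,0],[0,0,0]], "claw": [0,0,0,0,0]}}

```text
clock: 20.88
tool_pos: [0.5812, 0.1241, 0.1508]
tool_rot: [[-0.512, 0.854, -0.09], [-0.819, -0.517, -0.25], [-0.26, -0.055, 0.964]]
contact_force: [-7.8, -2.1, 7.3]
width: 0.0288
```

```bash
python3 -c "
from plan import *
rep()
cv2.imwrite('pics/w12.png',get_image('wrist'))
a=get_image('scene');cv2.imwrite('pics/s12c.png',cv2.resize(a[180:310,220:380],None,fx=5,fy=4.6,interpolation=cv2.INTER_CUBIC))"
```

```text
t 20.88 q [ 0.677 -0.135 -1.044 -0.75  -1.217 -2.729] p [0.5812 0.1241 0.1508] w 0.0288 F [-7.8 -2.1  7.3]
D along 0.06 lat [ 0.0003 -0.0007  0.    ] ang 0.18 F tool [ 2.6 -6.2 12.7] F along N 13.9
```

View pics/w12.png

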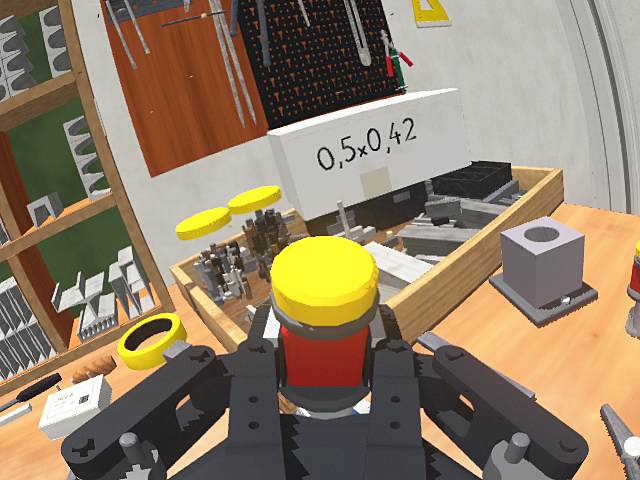

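View pics/s12c.png

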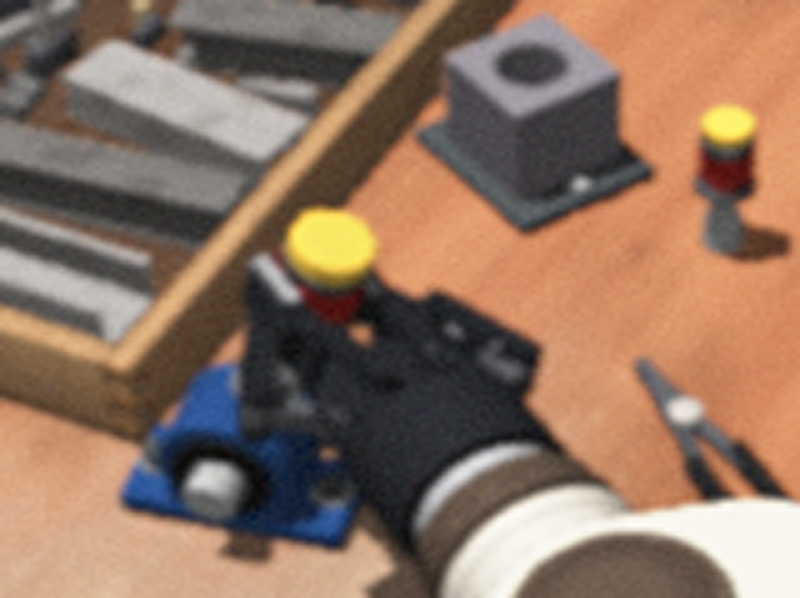

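Spring slope is seen: 12.9 → 13.5 → 13.9 N as D goes 64.5 → 62.8 → 60 mm. I'll do a gentle pull-back to check that the coupler really snapped on, then press again.

{"name": "jog_arm", "arguments": {"delta_pos": [[0,-0.045,0.15],[0,-0.045,0.15],[0,0,0],[0,0,0]], "angular": [[0,0,0],[0,0,0],[0,0,0],[0,0,0]], "claw": [0,0,0,0]}}

```text
clock: 21.32
tool_pos: [0.5784, 0.1237, 0.156]
tool_rot: [[-0.51, 0.856, -0.085], [-0.821, -0.514, -0.248], [-0.256, -0.057, 0.965]]
contact_force: [-0.1, 0.4, -5.0]
width: 0.0286
```

```bash
python3 -c "
from plan import *
rep()"
```

```text
t 21.32 q [ 0.679 -0.165 -1.049 -0.72  -1.216 -2.728] p [0.5784 0.1237 0.156 ] w 0.0286 F [-0.1  0.4 -5. ]
D along 0.0659 lat [-0.0005 -0.0007 -0.0002] ang 0.09 F tool [-0.2 -0.3 -0.5] F along N -0.4
```

{"name": "jog_arm", "arguments": {"delta_pos": [[0,-0.018,0.06],[0,0,0],[0,0,0]], "angular": [[0,0,0],[0,0,0],[0,0,0]], "claw": [0,0,0]}}

```text
clock: 21.57
tool_pos: [0.5779, 0.1235, 0.1572]
tool_rot: [[-0.511, 0.856, -0.085], [-0.821, -0.514, -0.248], [-0.256, -0.057, 0.965]]
contact_force: [1.8, 0.9, -6.5]
width: 0.0284
```

```bash
python3 -c "
from plan import *
rep()"
```

```text
t 21.57 q [ 0.68  -0.17  -1.05  -0.715 -1.217 -2.727] p [0.5779 0.1235 0.1572] w 0.0284 F [ 1.8  0.9 -6.5]
D along 0.0672 lat [-0.0006 -0.0007 -0.0003] ang 0.11 F tool [-1.2  1.2 -2.2] F along N -2.4
```

{"name": "jog_arm", "arguments": {"delta_pos": [[0,0.03,-0.1],[0,0.03,-0.1],[0,0.03,-0.1],[0,0.027,-0.085],[0,0,0],[0,0,0],[0,0,0],[0,0,0]], "angular": [[0,0,0],[0,0,0],[0,0,0],[0,0,0],[0,0,0],[0,0,0],[0,0,0],[0,0,0]], "claw": [0,0,0,0,0,0,0,0]}}

```text
clock: 22.23
tool_pos: [0.5813, 0.124, 0.1499]
tool_rot: [[-0.512, 0.854, -0.09], [-0.819, -0.517, -0.25], [-0.26, -0.055, 0.964]]
contact_force: [-10.4, -0.9, 7.9]
width: 0.0287
```

```bash
python3 -c "
from plan import *
rep()
im=get_image('wrist');cv2.imwrite('pics/w13.png',im)
print([(c,q[:4]) for c,q in blobs(im,(24,200,200),(35,255,255),1000)[1]])"
```

```text
t 22.23 q [ 0.677 -0.132 -1.044 -0.753 -1.217 -2.729] p [0.5813 0.124  0.1499] w 0.0287 F [-10.4  -0.9   7.9]
D along 0.0591 lat [ 0.0002 -0.0008 -0.    ] ang 0.17 F tool [ 2.8 -9.1 13.2] F along N 15.3
[(array([322.22, 272.25]), array([271, 236, 108,  79], dtype=int32)), (array([146.38, 345.06]), array([117, 313,  63,  56], dtype=int32))]
```

```bash
python3 -c "
from station import *
print(hand_in())"
```

```text
the job is handed in; nothing more can be done
None
```

I handed the job in at about 22 s of the 45 s allowed. The gun was still gripped and pressed onto the nipple; `hand_in()` reports no verdict.

**What I did**
- Pressed the yellow cap with the shut fingertips until it stopped. It resisted 17 N at z = 0.1294 m; fully home is 0.1295 m.
- Gripped the red grip from the side and lifted the gun clear of the dock.
- Tilted the gun onto the nipple's axis and pushed until it snapped on.

**Last checks**
- **Snap:** a gentle pull back gave about −2.4 N, so the coupler holds on the nipple.
- **Nozzle:** by arm position it was pressed in about 6.5 mm, at about 15 N. The force had risen slowly with travel, as the spring should.
- **Squareness:** the axes were within 0.2° of my estimate of the nipple's axis, which comes from its stated 20° lean and the bearing's measured heading.
- **Grip:** fingers were 28.7 mm apart with force set to 110 N. The cap sat at the same place in the wrist picture as at the grasp, so the gun had not slipped.

**What disagreed**
- The wrist camera showed things about 3 mm lower than expected. I relied on the top and scene cameras for the nipple and used the forces to confirm.
- A small sideways force of a few newtons remained at the end.
- I did not measure the chisel, pliers or packing block again, but nothing was seen or felt touching them.

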